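Turn a paint bottle round by way of the spring clip

TASK

The white paint bottle with the orange cap was put into the rack the wrong way round, with its base sticking out. Pull it out, snap it by its middle into the spring clip and let go, then take it by the other end and put it back into its empty bay, cap outwards and pushed fully home. Do not set it down on the table, and leave the other two bottles, the thermos and the glass where they are.

Things in the scene. Friction and masses are not known exactly. Their poses are not given: they have to be found in the camera images.
- rack: Fixed plywood rack, 101 deep (x) x 282 wide (y) x 105 high, origin centre of its underside. Three side-by-side lying bays, middles at y = -92, 0, +92, open to -x (roughly to the robot), each 86 wide, 54 high inside. Floor top z = 45, front edge x = -51; roof z = 99 to 105, front edge x = -41; back wall's inner face x = +44. The bottles change bays between starts; the one emptied is the bottle's own.
- bay_home (a point): In the rack's middle bay: where a bottle's middle lies when it is fully home, base or cap against the back wall (x = -30.5, y = 0, z = 69 in the rack's frame; 92 mm to either side for the others). Two guide rails 5 mm high run along x on each bay's floor, 26 mm either side of its middle; the bottle lies between them with 4 mm play. About 64 mm of it stick out in front of the roof.
- bottle: White paint bottle with an orange cap (and an orange band near its white base), loose, about 0.16 kg, 149 long and 48 in diameter (the orange cap, the last 29 mm, is 45 in diameter). Origin on its axis, half way along; +x points to the cap end. Starts lying in a bay with the cap inside and the base outside.
- cap_end (a point): Middle of the orange cap's end face, 74.5 mm from the bottle's origin along its +x.
- base_end (a point): Middle of the bottle's base, 74.5 mm from its origin along its -x.
- clip: Fixed spring clip: wooden foot 100 (x) x 90 (y) x 18 high, origin centre of its underside; a post, a rubber saddle and over it two sprung metal jaws with red tips (tops at z = 137, 54 apart inside), 24 wide along x. A bottle lies in it level along x, either way round: push it straight down between the tips onto the saddle (about 6 N); it comes out by a straight pull up (may tilt a little in the grip).
- clip_seat (a point): Where the bottle's axis and middle lie when it is seated in the clip, 100 mm above the table; same axes as the clip.
- bottle_cream: White paint bottle with a cream cap, same sizes and frame, in another bay, cap out. To be left alone.
- bottle_black: White paint bottle with a black cap, same sizes and frame, in another bay, cap out. To be left alone.
- thermos: Standing grey steel thermos, 80 in diameter, 290 high, origin at the centre of its underside; stands between rack and clip. To be left alone.
- glass: Standing clear drinking glass, 72 in diameter, 105 high, origin at the centre of its underside; stands near the table's front edge before the rack. To be left alone.

How it is judged:
By the outcome, as a careful person would: the job done as asked, in the order asked, and still so for the second after the job is handed in, with the robot touching nothing.
It also fails if it takes over 69 s, if anything falls off the work surface, if the arm or the gripper's body presses on something with over 40 N, if the wrist force passes 120 N, or if a joint passes its speed limit or range.

ROBOT

A 6-joint arm with a two-finger parallel gripper is mounted at the origin on a cart in front of the work surface, level with it; the furniture and walls round the work are solid. World frame = base frame: x ahead of the robot, y to its left, z up, the work surface at z = 0. Lengths are in m, angles in rad, forces in N, time in s.
With the tool pointing down it reaches from about 0.25 to 0.725 m from the base axis. Payload 4 kg.
Tool frame: the origin (TCP) lies between the finger pads; the fingertips stand 11 mm ahead of it and the grasp point (between the pads) lies 8 mm behind it (bot.tip_extent is the distance from the TCP to the fingertips, in m); z points along the fingers, y is the line along which they close (so a half turn about z gives the same grasp; the last joint's range is limited). The gripper opens to 85 mm and grips with 20 to 120 N. Pads are 22 mm wide; open, the fingers measure 114 mm over their backs; the gripper's body (76 mm by 85 mm) begins 54 mm behind the grasp point. The pads swing forward as they close: fully open they stand 13 mm farther back than shut.
Start: joints at [-1.109, 0.241, 0.005, 1.335, 0, 1.571], TCP at [0.223, -0.448, 0.242] pointing down, gripper open.
Joint ranges: [-2.72, 2.72], [-1.05, 1.87], [-1.09, 1.28], [-1.99, 2.15], [-1.42, 1.44], [-3.14, 3.14]. Speed limits (rad/s): [2.79, 2.79, 3.14, 3.14, 3.14, 3.14].

INTERFACE

Orientations are given as a unit quaternion [x, y, z, w].
In Python, from workcell import bot gives the robot as it stands. The module is installed in compiled form; this text tells all that it offers.
- The arm moves only by the tool drive_tool, never from a script. Its argument "rows" is a list of rows, each an object of numbers: "dx", "dy", "dz": the shift along the tool's x, y, z in units of 50 mm (1.0 is 50 mm); "wx", "wy", "wz": the turn, a rotation vector about the tool's x, y, z in units of 5 degrees (1.0 is 5 degrees); "hand": the finger opening in mm, from 0 to 85.4. A call has 1 to 20 rows; each row is the pose to reach, as a shift and turn from the pose commanded when the call began, along the tool's axes at that moment; what a row does not reach only later rows make up. A row lasts 1/10 s, in which the tool goes at most 50 mm and 8.59 degrees, less where a joint would pass 70% of its speed; a pose out of reach is approached as far as the arm can. A call with a gripper value outside its range is refused whole. The fingers move at their own pace and stop on an object; the grip force is fixed at half the most. Time passes only in rows, so rows that repeat a pose let the fingers close. It gives the time, the measured TCP pose, the force, the opening and the grip force at its end, in the units of the state.
- bot.get_obs(): the state, without advancing time (a new reading comes with each control period).
- bot.camera(name): name is "side" or "top"; returns the picture (480x640x3 uint8, red, green, blue); there is no depth.
- bot.get_calibration(name): a dict with "vfov" (degrees; the focal length in pixels is half the picture's height over the tangent of half this angle, whatever the lens; pixels are square), "cx", "cy" (the principal point, pixels), "origin" and "rotation" of the camera in the world. Camera axes: x right, y up, looking along -z (the intrinsics and any distortion apply to the point x, -y, -z); pixel columns grow to the right and rows downward; lengths in m; the calibration is good to about 2 mm. A picture is of the moment at which its call begins. get_calibration takes no time and is no camera call.
- bot.job_done(): hands the job in; it is judged then, once.
Trained networks look in the newest picture that a camera, given by its name, has taken for a name from the list of things; names that differ only in an ending like _2 or _b are one class to them, and where a whole thing is asked for, a point or a joint stands for the part that bears it (a point fixed in the world has none). Each returns a list of dicts, best first, with "score" (0 to 1); they miss things now and then, are a little off and sometimes report something else, mostly with a low value. They report only what shows in the picture. A call takes as long as a camera call.
- bot.look_for(camera, thing): "extent" ([centre column, centre row, width, height] in pixels, round what is visible of it).
- bot.outline_of(camera, thing): "region" (480x640 bool, what is visible of it) and "extent" ([centre column, centre row, width, height] in pixels, round what is visible of it).
The state is a dict: "clock": time; "joint_pos": joint angles; "joint_vel": joint speeds; "tau": joint torques, N m; "eef_pos": TCP position; "tool_rot": TCP orientation; "ft_force": force on the tool from outside, world axes, zero at the start; "ft_torque": the same for the moment, N m; "grip_width": finger opening in m; "grasp_force": force on a finger pad.
Only numpy, scipy, OpenCV 4.12 (cv2) and the standard library are available. Lean on these libraries where they do the work, as an engineer would, in place of code of your own. Each camera call takes 0.05 s, during which the arm holds its last target. There are 200 camera calls.

## Working session

There is one attempt and no reset: what is moved stays moved. The work goes in short steps, Python scripts to look and compute and a tool call to move; the robot and the scene stay as the last step left them, time stands still between calls to the robot, and variables do not carry over. Pictures are saved under pics/ and viewed, at most 10 in all, crops included, and the job is handed in when it is done.

Besides the shell and the picture viewer there is one more tool, called after "Call:" by a JSON object that holds its "api" and its "payload", one argument or row to a line. drive_tool: Moves the arm, as the interface text tells. Its arguments: {"type":"object","properties":{"rows":{"type":"array","items":{"type":"object","properties":{"dx":{"type":"number"},"dy":{"type":"number"},"dz":{"type":"number"},"wx":{"type":"number"},"wy":{"type":"number"},"wz":{"type":"number"},"hand":{"type":"number"}}}}},"required":["rows"]}

```bash
mkdir -p pics; python3 - <<'E'
from workcell import bot
import cv2,numpy as np
o=bot.get_obs();print(o['clock'],o['eef_pos'],o['tool_rot'],o['grip_width'])
for c in ("side","top"):
    im=bot.camera(c);cv2.imwrite(f"pics/{c}0.png",im[:,:,::-1])
    k=bot.get_calibration(c);print(c,k)
    for t in ("rack","bottle","bottle_cream","bottle_black","clip","thermos","glass","cap_end","base_end"):
        try:
            r=bot.look_for(c,t);print(t,[(np.round(d['extent']).tolist(),round(d['score'],2)) for d in r[:3]])
        except Exception as e: print(t,e)
E
```

```text
0.0 [ 0.22249298 -0.44709412  0.2414065 ] [ 9.73462029e-01  2.28846196e-01 -2.60651784e-04 -1.01427221e-03] 0.08527192112275925
side {'vfov': 50.58569346220412, 'cx': 325.4490455749529, 'cy': 238.96480696673962, 'origin': array([0.52537443, 1.20417714, 0.63865966]), 'rotation': array([-8.96743207e-03,  5.46901769e-01,  8.37148554e-01,  5.82400714e-04])}
rack [([281.0, 301.0, 85.0, 103.0], 0.6), ([347.0, 215.0, 16.0, 46.0], 0.59)]
bottle [([301.0, 318.0, 43.0, 27.0], 0.81)]
bottle_cream [([315.0, 297.0, 36.0, 27.0], 0.57)]
bottle_black [([327.0, 279.0, 36.0, 21.0], 0.56)]
clip [([346.0, 216.0, 14.0, 54.0], 0.57)]
thermos []
glass [([412.0, 320.0, 38.0, 57.0], 0.94)]
cap_end [([299.0, 320.0, 43.0, 30.0], 0.74)]
base_end [([297.0, 318.0, 48.0, 31.0], 0.64)]
top {'vfov': 52.96019017093046, 'cx': 321.34869805874683, 'cy': 238.15865577315535, 'origin': array([ 0.46765564, -0.01237568,  1.19778446]), 'rotation': array([ 0.02566586, -0.03481616, -0.70186441,  0.7109961 ])}
rack [([223.0, 205.0, 130.0, 83.0], 0.73)]
bottle [([179.0, 226.0, 29.0, 28.0], 0.58), ([434.0, 261.0, 54.0, 48.0], 0.23)]
bottle_cream [([213.0, 237.0, 26.0, 28.0], 0.68), ([177.0, 225.0, 30.0, 33.0], 0.56)]
bottle_black [([250.0, 252.0, 26.0, 30.0], 0.56)]
clip [([434.0, 260.0, 54.0, 48.0], 0.69)]
thermos [([342.0, 243.0, 42.0, 46.0], 0.78), ([178.0, 226.0, 32.0, 31.0], 0.37)]
glass [([181.0, 325.0, 36.0, 37.0], 0.63)]
cap_end [([178.0, 226.0, 29.0, 29.0], 0.82), ([342.0, 243.0, 38.0, 44.0], 0.58)]
base_end [([176.0, 226.0, 31.0, 34.0], 0.6)]
```

View pics/side0.png

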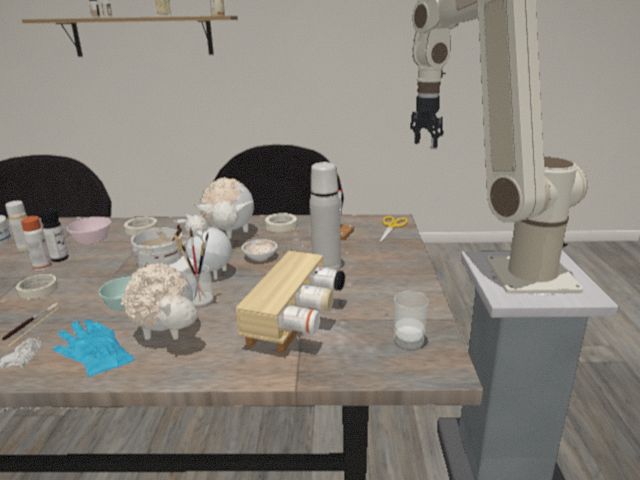

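View pics/top0.png

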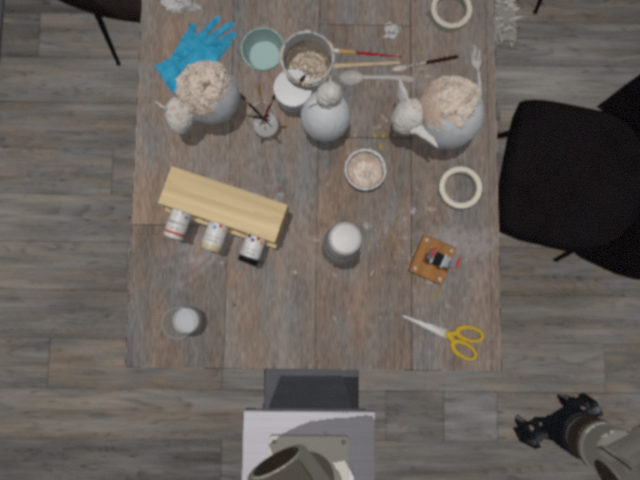

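The top view shows the rack with its long side running from (160,205) to (287,207). The target bottle, with the orange band, is in the left bay at (178,226), the clip is at (434,260), the thermos at (342,243) and the glass at (183,322). Next I'll zoom in.

```bash
cat > h.py <<'E'
from workcell import bot
import cv2,numpy as np
from scipy.spatial.transform import Rotation as R
def cam(c):
    k=bot.get_calibration(c);return k,240/np.tan(np.radians(k['vfov']/2)),R.from_quat(k['rotation'])
def proj(c,P):
    k,f,r=cam(c);q=r.inv().apply(np.atleast_2d(P)-k['origin'])
    return np.c_[k['cx']+f*q[:,0]/-q[:,2],k['cy']-f*q[:,1]/-q[:,2]]
def ray(c,uv,z):
    k,f,r=cam(c);u=np.atleast_2d(uv).astype(float);z=np.broadcast_to(z,len(u))
    d=r.apply(np.c_[(u[:,0]-k['cx'])/f,-(u[:,1]-k['cy'])/f,-np.ones(len(u))])
    return k['origin']+d*((z-k['origin'][2])/d[:,2])[:,None]
E
python3 - <<'E'
from h import *
im=cv2.imread('pics/top0.png')
a=cv2.resize(im[160:275,150:300],None,fx=5,fy=5,interpolation=cv2.INTER_CUBIC)
b=cv2.resize(im[225:295,400:470],(575,575),interpolation=cv2.INTER_CUBIC)
cv2.imwrite('pics/rk.png',a);cv2.imwrite('pics/cl.png',b)
print(ray('top',[(172,170),(287,207),(275,245),(160,205)],.105).round(3))
for t,z in (('thermos',.29),('glass',.105),('clip',.1)):
    bot.camera('top');d=bot.outline_of('top',t)
    if d: print(t,d[0]['extent'],ray('top',[d[0]['extent'][:2]],z).round(3))
print(ray('top',[(178,212),(176,240)],.069))
E
```

```text
[[0.714 0.319 0.105]
 [0.632 0.053 0.105]
 [0.544 0.079 0.105]
 [0.632 0.343 0.105]]
thermos [342.2, 242.8, 38.1, 49.0] [[ 0.537 -0.063  0.29 ]]
glass [181.8, 322.5, 39.2, 34.4] [[0.368 0.284 0.105]]
clip [435.2, 259.6, 52.2, 41.5] [[ 0.516 -0.287  0.1  ]]
[[0.6217917  0.31169315 0.069     ]
 [0.55564715 0.31386814 0.069     ]]
```

View pics/rk.png

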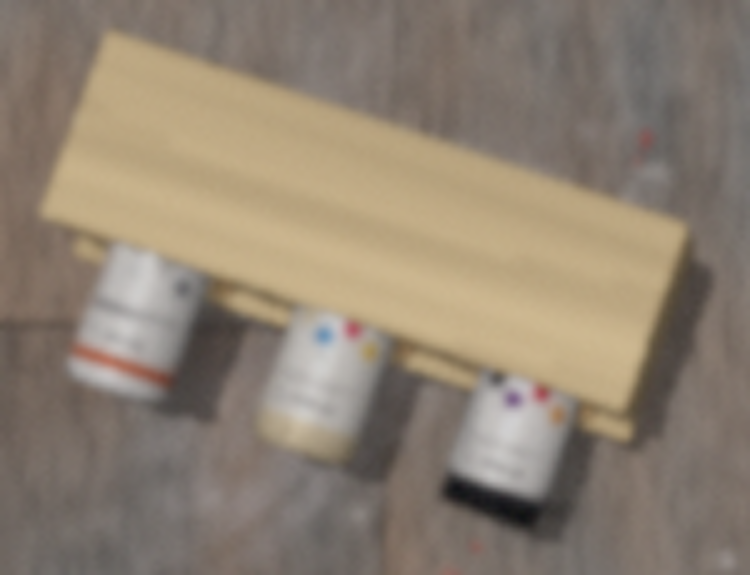

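View pics/cl.png

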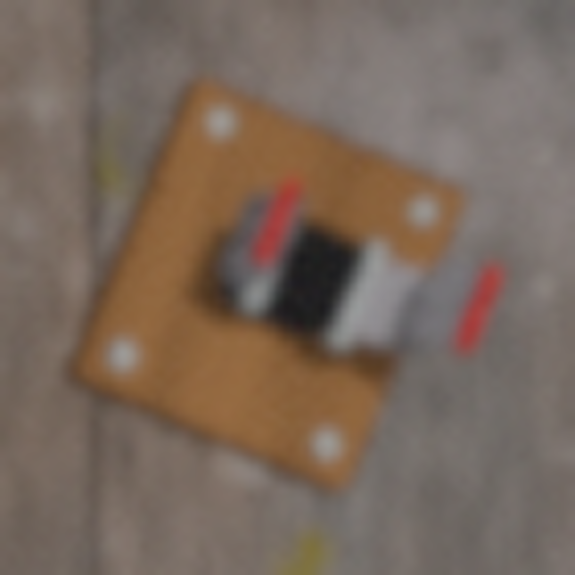

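The crops show four clean roof corners (110,32), (688,228), (630,412), (42,215) for the rack. The clip foot corners are (200,75), (462,185), (343,492), (75,375), with red tips centred at (277,222) and (480,308).

```bash
cat >> h.py <<'E'
def fit2(L,W):
    L=np.array(L,float);W=W[:,:2];a=L-L.mean(0);b=W-W.mean(0)
    th=np.arctan2((a[:,0]*b[:,1]-a[:,1]*b[:,0]).sum(),(a*b).sum())
    c,s=np.cos(th),np.sin(th);M=np.array([[c,-s],[s,c]]);t=W.mean(0)-M@L.mean(0)
    return th,t,M,(W-(L@M.T+t))
E
python3 - <<'E'
from h import *
rk=ray('top',(np.array([(110,32),(688,228),(630,412),(42,215)])+.5)/5+[149.5,159.5],.105)
th,t,M,e=fit2([(.0505,.141),(.0505,-.141),(-.041,-.141),(-.041,.141)],rk)
print('rack',np.degrees(th),t,'res mm',(e*1e3).round(1).tolist())
for n,y in (('L',.092),('M',0),('R',-.092)): print(n,M@[-.0305,y]+t,'outer end',M@[-.105,y]+t)
s=575/70
p=lambda a:(np.array(a)+.5)/s+[399.5,224.5]
f=ray('top',p([(200,75),(462,185),(343,492),(75,375)]),.018)
th2,t2,M2,e2=fit2([(.05,.045),(.05,-.045),(-.05,-.045),(-.05,.045)],f)
print('clip',np.degrees(th2),t2,(e2*1e3).round(1).tolist())
tip=ray('top',p([(277,222),(480,308)]),.137);print('tips',tip,tip.mean(0),np.degrees(np.arctan2(*(tip[0]-tip[1])[:2]))) 
print('bottle outer end', ray('top',(np.array([(70,360),(165,380),(115,390)]))/5+[150,160],.069))
# side view check
im=cv2.imread('pics/side0.png').copy()
for q,zs in ((M,[.105]),):
    P=[np.r_[M@l+t,.105] for l in [(.0505,.141),(.0505,-.141),(-.041,-.141),(-.041,.141)]]
    P+=[np.r_[M2@l+t2,.137] for l in [(0,.03),(0,-.03)]]+[np.r_[M@[-.105,.092]+t,.069]]
print(proj('side',P).round(0))
for u in proj('side',P): cv2.circle(im,tuple(u.astype(int)),2,(0,0,255),-1)
cv2.imwrite('pics/sc.png',cv2.resize(im[180:380,220:440],None,fx=3,fy=3))
E
```

```text
rack -17.848608058215895 [0.63257827 0.20110984] res mm [[-0.7, 0.2], [-1.3, 1.7], [1.0, -1.6], [1.1, -0.3]]
L [0.63174452 0.29803019] outer end [0.56083022 0.32086466]
M [0.60354624 0.21045818] outer end [0.53263195 0.23329265]
R [0.57534797 0.12288617] outer end [0.50443368 0.14572064]
clip -22.366882506413685 [ 0.5217671  -0.30057902] [[-1.7, -1.9], [0.5, 2.7], [0.9, 1.3], [0.4, -2.1]]
tips [[ 0.53226925 -0.2734879   0.137     ]
 [ 0.50982577 -0.32807968  0.137     ]] [ 0.52104751 -0.30078379  0.137     ] 22.348283045582743
bottle outer end [[0.57407636 0.34259601 0.069     ]
 [0.56526834 0.2978876  0.069     ]
 [0.56025071 0.32104428 0.069     ]]
[[235. 306.]
 [288. 250.]
 [323. 254.]
 [277. 313.]
 [330. 195.]
 [337. 189.]
 [316. 321.]]
```

View pics/sc.png

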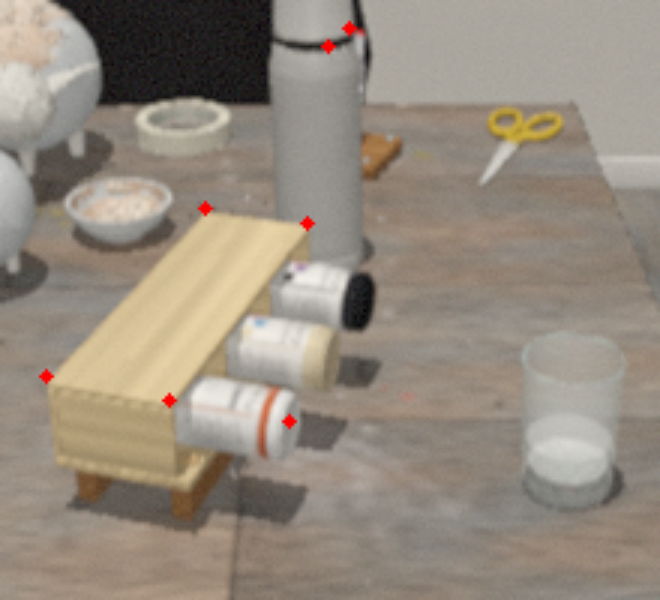

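The side view projections land about 3 px (around 5 mm) off. That is good enough to set out, and it confirms the layout, with the orange-banded bottle in the bay nearest the side camera (+y). I'll move first to a waypoint on the robot's side of the thermos.

```bash
cat >> h.py <<'E'
def go(xyz,yaw):
    o=bot.get_obs();r=R.from_quat(o['tool_rot'])
    T=R.from_euler('z',yaw,degrees=True)*R.from_euler('x',180,degrees=True)
    d=r.inv().apply(np.array(xyz)-o['eef_pos'])/.05
    w=np.degrees((r.inv()*T).as_rotvec())/5
    m=r.as_matrix();print('d',d.round(2),'w',w.round(2),'| yaw',np.degrees(np.arctan2(m[1,0],m[0,0])).round(1),'j',np.degrees(o['joint_pos']).round(0),'z',m[:,2].round(3))
E
python3 -c "
from h import *
go((.32,0,.25),26.5)"
```

```text
d [ 5.73 -7.15 -0.15] w [ 0.   -0.   -0.01] | yaw 26.5 j [-64.  14.   0.  77.   0.  90.] z [ 0.  0. -1.]
```

Call:
{"api": "drive_tool", "payload": {
  "rows": [
    {"dx": 5.73,"dy": -7.15,"dz": -0.15},
    {"dx": 5.73,"dy": -7.15,"dz": -0.15},
    {"dx": 5.73,"dy": -7.15,"dz": -0.15},
    {"dx": 5.73,"dy": -7.15,"dz": -0.15},
    {"dx": 5.73,"dy": -7.15,"dz": -0.15},
    {"dx": 5.73,"dy": -7.15,"dz": -0.15},
    {"dx": 5.73,"dy": -7.15,"dz": -0.15},
    {"dx": 5.73,"dy": -7.15,"dz": -0.15},
    {"dx": 5.73,"dy": -7.15,"dz": -0.15},
    {"dx": 5.73,"dy": -7.15,"dz": -0.15},
    {"dx": 5.73,"dy": -7.15,"dz": -0.15},
    {"dx": 5.73,"dy": -7.15,"dz": -0.15}
  ]
}}

```text
invalid input at $.rows[0]: expected keys dx, dy, dz, wx, wy, wz, hand
```

```bash
python3 -c "
from h import *
print(bot.get_obs()['eef_pos'],bot.get_obs()['clock'])
go((.5956,.3097,.20),-17.85);go((.5956,.3097,.20),162.15)"
```

```text
[ 0.22278138 -0.44763387  0.24230078] 1.3
d [ 13.42 -10.24   0.85] w [-0.   -0.    8.86] | yaw 26.5 j [-64.  14.   0.  77.   0.  90.] z [ 0.  0. -1.]
d [ 13.42 -10.24   0.85] w [  0.    -0.   -27.14] | yaw 26.5 j [-64.  14.   0.  77.   0.  90.] z [ 0.  0. -1.]
```

Call:
{"api": "drive_tool", "payload": {
  "rows": [
    {"dx": 5.73,"dy": -7.15,"dz": -0.15,"wx": 0,"wy": 0,"wz": 0,"hand": 80},
    {"dx": 5.73,"dy": -7.15,"dz": -0.15,"wx": 0,"wy": 0,"wz": 0,"hand": 80},
    {"dx": 5.73,"dy": -7.15,"dz": -0.15,"wx": 0,"wy": 0,"wz": 0,"hand": 80},
    {"dx": 5.73,"dy": -7.15,"dz": -0.15,"wx": 0,"wy": 0,"wz": 0,"hand": 80},
    {"dx": 5.73,"dy": -7.15,"dz": -0.15,"wx": 0,"wy": 0,"wz": 0,"hand": 80},
    {"dx": 5.73,"dy": -7.15,"dz": -0.15,"wx": 0,"wy": 0,"wz": 0,"hand": 80},
    {"dx": 5.73,"dy": -7.15,"dz": -0.15,"wx": 0,"wy": 0,"wz": 0,"hand": 80},
    {"dx": 5.73,"dy": -7.15,"dz": -0.15,"wx": 0,"wy": 0,"wz": 0,"hand": 80},
    {"dx": 5.73,"dy": -7.15,"dz": -0.15,"wx": 0,"wy": 0,"wz": 0,"hand": 80},
    {"dx": 5.73,"dy": -7.15,"dz": -0.15,"wx": 0,"wy": 0,"wz": 0,"hand": 80},
    {"dx": 5.73,"dy": -7.15,"dz": -0.15,"wx": 0,"wy": 0,"wz": 0,"hand": 80},
    {"dx": 5.73,"dy": -7.15,"dz": -0.15,"wx": 0,"wy": 0,"wz": 0,"hand": 80}
  ]
}}

```text
clock: 2.5
eef_pos: [0.3198, -0.0005, 0.2498]
tool_rot: [0.973, 0.229, -0.0, 0.0]
ft_force: [-0.0, -0.5, 0.3]
grip_width: 0.0802
grasp_force: 0.0
```

```bash
python3 -c "
from h import *
print(bot.get_obs()['eef_pos'],bot.get_obs()['clock'])
go((.5956,.3097,.20),-17.85);go((.5956,.3097,.20),162.15)"
```

```text
[ 0.31980513 -0.00051504  0.24976488] 2.5
d [ 7.7  -3.1   0.99] w [0.01 0.   8.86] | yaw 26.4 j [ -0.  -7. -21.  76.  -0. 153.] z [-0.    -0.001 -1.   ]
d [ 7.7  -3.1   0.99] w [-0.000e+00  1.000e-02 -2.714e+01] | yaw 26.4 j [ -0.  -7. -21.  76.  -0. 153.] z [-0.    -0.001 -1.   ]
```

Call:
{"api": "drive_tool", "payload": {
  "rows": [
    {"dx": 7.7,"dy": -3.1,"dz": 0.4,"wx": 0,"wy": 0,"wz": -27.14,"hand": 70},
    {"dx": 7.7,"dy": -3.1,"dz": 0.4,"wx": 0,"wy": 0,"wz": -27.14,"hand": 70},
    {"dx": 7.7,"dy": -3.1,"dz": 0.4,"wx": 0,"wy": 0,"wz": -27.14,"hand": 70},
    {"dx": 7.7,"dy": -3.1,"dz": 0.4,"wx": 0,"wy": 0,"wz": -27.14,"hand": 70},
    {"dx": 7.7,"dy": -3.1,"dz": 0.4,"wx": 0,"wy": 0,"wz": -27.14,"hand": 70},
    {"dx": 7.7,"dy": -3.1,"dz": 0.4,"wx": 0,"wy": 0,"wz": -27.14,"hand": 70},
    {"dx": 7.7,"dy": -3.1,"dz": 0.4,"wx": 0,"wy": 0,"wz": -27.14,"hand": 70},
    {"dx": 7.7,"dy": -3.1,"dz": 0.4,"wx": 0,"wy": 0,"wz": -27.14,"hand": 70},
    {"dx": 7.7,"dy": -3.1,"dz": 0.4,"wx": 0,"wy": 0,"wz": -27.14,"hand": 70},
    {"dx": 7.7,"dy": -3.1,"dz": 0.4,"wx": 0,"wy": 0,"wz": -27.14,"hand": 70},
    {"dx": 7.7,"dy": -3.1,"dz": 0.4,"wx": 0,"wy": 0,"wz": -27.14,"hand": 70},
    {"dx": 7.7,"dy": -3.1,"dz": 0.4,"wx": 0,"wy": 0,"wz": -27.14,"hand": 70},
    {"dx": 7.7,"dy": -3.1,"dz": 0.4,"wx": 0,"wy": 0,"wz": -27.14,"hand": 70},
    {"dx": 7.7,"dy": -3.1,"dz": 0.4,"wx": 0,"wy": 0,"wz": -27.14,"hand": 70},
    {"dx": 7.7,"dy": -3.1,"dz": 0.4,"wx": 0,"wy": 0,"wz": -27.14,"hand": 70},
    {"dx": 7.7,"dy": -3.1,"dz": 0.4,"wx": 0,"wy": 0,"wz": -27.14,"hand": 70},
    {"dx": 7.7,"dy": -3.1,"dz": 0.4,"wx": 0,"wy": 0,"wz": -27.14,"hand": 70},
    {"dx": 7.7,"dy": -3.1,"dz": 0.4,"wx": 0,"wy": 0,"wz": -27.14,"hand": 70}
  ]
}}

```text
clock: 4.3
eef_pos: [0.5968, 0.3077, 0.2295]
tool_rot: [0.158, 0.987, -0.0, -0.0]
ft_force: [-0.1, 0.3, 0.4]
grip_width: 0.0699
grasp_force: 0.0
```

```bash
python3 - <<'E'
from h import *
go((.5956,.3097,.10),162.15)
P=[(.5956,.3097,.12),(.5956,.3097,.061)]
p=bot.get_obs()['eef_pos'];print(proj('side',[p,*P]).round(1),proj('top',[p,*P]).round(1))
im=bot.camera('side');a=cv2.resize(im[210:370,210:370,::-1],(560,560),interpolation=cv2.INTER_CUBIC)
cv2.imwrite('pics/a1.png',a)
E
```

```text
d [0.03 0.03 2.59] w [-0.01 -0.   -0.07] | yaw 161.8 j [27. 35. 30. 86. -0. 45.] z [-0.001 -0.001 -1.   ]
[[296.  246.8]
 [298.7 296.4]
 [299.7 321.2]] [[157.  213.2]
 [172.  220.4]
 [179.4 223.5]]
```

View pics/a1.png

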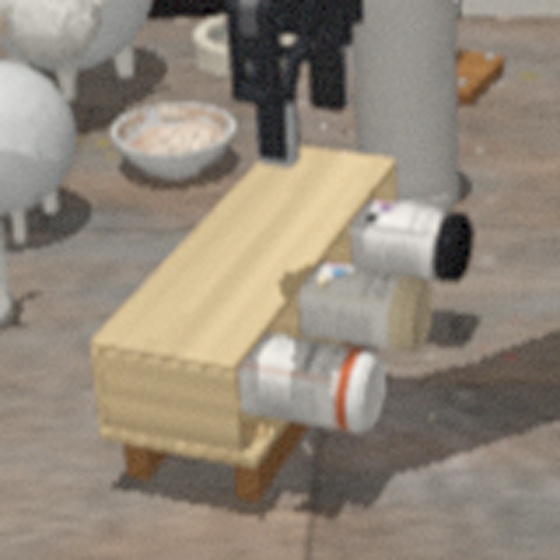

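The gripper is above the rack, and its projected TCP matches the fingers in the picture. The bottle's base centre shows at about (316,323) against a predicted (316,321). I'll do one numerical check of the bottle in both views.

```bash
python3 - <<'E'
from h import *
u=np.array([.9519,-.3065,0]);v=np.array([.3065,.9519,0]);z=np.array([0,0,1.])
c0=np.array([.6326,.2011,0]);
def ext(P,c):
    q=proj(c,P);a,b=q.min(0),q.max(0);return np.r_[(a+b)/2,b-a].round(1)
for n,y in (('bottle',.092),('bottle_cream',0),('bottle_black',-.092)):
    P=np.array([c0+x*u+y*v+.069*z+.024*(np.cos(t)*v+np.sin(t)*z) for x in (-.105,-.041) for t in np.arange(0,6.3,.1)])
    for c in ('side','top'):
        bot.camera(c);d=bot.outline_of(c,n)
        print(n,c,'pred',ext(P,c),[(np.round(e['extent'],1).tolist(),round(e['score'],2)) for e in d[:2]])
E
```

```text
bottle side pred [301.4 318.4  37.3  28.2] [([298.6, 319.9, 41.3, 26.7], 0.98)]
bottle top pred [177.7 224.8  29.5  32.6] [([177.4, 225.9, 28.1, 27.6], 0.81)]
bottle_cream side pred [316.2 296.7  34.4  25.7] [([316.0, 298.9, 34.6, 25.9], 0.86)]
bottle_cream top pred [214.7 237.3  29.   32.5] [([212.9, 237.6, 28.1, 28.4], 0.93)]
bottle_black side pred [329.  278.   31.9  23.7] [([328.2, 278.8, 37.9, 21.1], 0.6)]
bottle_black top pred [251.8 249.8  28.6  32.5] [([253.1, 250.8, 26.5, 31.7], 0.57)]
```

Call:
{"api": "drive_tool", "payload": {
  "rows": [
    {"dx": 0.05,"dy": 0.04,"dz": 0.7,"wx": 0,"wy": 0,"wz": -0.07,"hand": 70},
    {"dx": 0.05,"dy": 0.04,"dz": 1.4,"wx": 0,"wy": 0,"wz": -0.07,"hand": 70},
    {"dx": 0.05,"dy": 0.04,"dz": 2.1,"wx": 0,"wy": 0,"wz": -0.07,"hand": 70},
    {"dx": 0.05,"dy": 0.04,"dz": 2.5,"wx": 0,"wy": 0,"wz": -0.07,"hand": 70},
    {"dx": 0.05,"dy": 0.04,"dz": 2.8,"wx": 0,"wy": 0,"wz": -0.07,"hand": 70},
    {"dx": 0.05,"dy": 0.04,"dz": 3.1,"wx": 0,"wy": 0,"wz": -0.07,"hand": 70},
    {"dx": 0.05,"dy": 0.04,"dz": 3.37,"wx": 0,"wy": 0,"wz": -0.07,"hand": 70},
    {"dx": 0.05,"dy": 0.04,"dz": 3.37,"wx": 0,"wy": 0,"wz": -0.07,"hand": 70},
    {"dx": 0.05,"dy": 0.04,"dz": 3.37,"wx": 0,"wy": 0,"wz": -0.07,"hand": 70}
  ]
}}

```text
clock: 5.85
eef_pos: [0.5938, 0.3131, 0.0613]
tool_rot: [0.152, 0.988, -0.0, -0.0]
ft_force: [-0.0, 0.6, 0.7]
grip_width: 0.0699
grasp_force: 0.0
```

Call:
{"api": "drive_tool", "payload": {
  "rows": [
    {"dx": 0,"dy": 0,"dz": 0,"wx": 0,"wy": 0,"wz": 0,"hand": 54},
    {"dx": 0,"dy": 0,"dz": 0,"wx": 0,"wy": 0,"wz": 0,"hand": 50},
    {"dx": 0,"dy": 0,"dz": 0,"wx": 0,"wy": 0,"wz": 0,"hand": 40},
    {"dx": 0,"dy": 0,"dz": 0,"wx": 0,"wy": 0,"wz": 0,"hand": 30},
    {"dx": 0,"dy": 0,"dz": 0,"wx": 0,"wy": 0,"wz": 0,"hand": 30},
    {"dx": 0,"dy": 0,"dz": 0,"wx": 0,"wy": 0,"wz": 0,"hand": 30},
    {"dx": 0,"dy": 0,"dz": 0,"wx": 0,"wy": 0,"wz": 0,"hand": 30},
    {"dx": 0,"dy": 0,"dz": 0,"wx": 0,"wy": 0,"wz": 0,"hand": 30}
  ]
}}

```text
clock: 6.65
eef_pos: [0.5944, 0.3136, 0.0627]
tool_rot: [0.152, 0.988, 0.001, 0.001]
ft_force: [-1.1, 0.8, 5.2]
grip_width: 0.0464
grasp_force: 60.8
```

Call:
{"api": "drive_tool", "payload": {
  "rows": [
    {"dx": 0,"dy": 0,"dz": -0.03,"wx": 0,"wy": 0,"wz": 0,"hand": 30},
    {"dx": 0,"dy": 0,"dz": -0.04,"wx": 0,"wy": 0,"wz": 0,"hand": 30},
    {"dx": 0.15,"dy": 0,"dz": -0.04,"wx": 0,"wy": 0,"wz": 0,"hand": 30},
    {"dx": 0.4,"dy": 0,"dz": -0.04,"wx": 0,"wy": 0,"wz": 0,"hand": 30},
    {"dx": 0.8,"dy": 0,"dz": -0.04,"wx": 0,"wy": 0,"wz": 0,"hand": 30},
    {"dx": 1.2,"dy": 0,"dz": -0.04,"wx": 0,"wy": 0,"wz": 0,"hand": 30},
    {"dx": 1.6,"dy": 0,"dz": -0.04,"wx": 0,"wy": 0,"wz": 0,"hand": 30},
    {"dx": 2.0,"dy": 0,"dz": -0.04,"wx": 0,"wy": 0,"wz": 0,"hand": 30},
    {"dx": 2.3,"dy": 0,"dz": -0.04,"wx": 0,"wy": 0,"wz": 0,"hand": 30},
    {"dx": 2.5,"dy": 0,"dz": -0.04,"wx": 0,"wy": 0,"wz": 0,"hand": 30},
    {"dx": 2.5,"dy": 0,"dz": -0.6,"wx": 0,"wy": 0,"wz": 0,"hand": 30},
    {"dx": 2.5,"dy": 0,"dz": -1.5,"wx": 0,"wy": 0,"wz": 0,"hand": 30},
    {"dx": 2.5,"dy": 0,"dz": -2.4,"wx": 0,"wy": 0,"wz": 0,"hand": 30},
    {"dx": 2.5,"dy": 0,"dz": -3.0,"wx": 0,"wy": 0,"wz": 0,"hand": 30},
    {"dx": 2.5,"dy": 0,"dz": -3.0,"wx": 0,"wy": 0,"wz": 0,"hand": 30}
  ]
}}

```text
clock: 8.15
eef_pos: [0.4772, 0.3524, 0.2172]
tool_rot: [0.152, 0.988, 0.004, 0.004]
ft_force: [0.6, 0.7, -1.9]
grip_width: 0.0461
grasp_force: 61.9
```

```bash
python3 - <<'E'
from h import *
im=bot.camera('side');p=bot.get_obs()['eef_pos'];q=proj('side',[p])[0];print(p,q)
go((.33,.10,.25),162.5)
x,y=q.astype(int)
P=np.array([p+np.array([0,0,.008])+s*np.array([.9519,-.3065,0]) for s in (.0404+.0745,.0404-.0745)]);print(proj('side',P))
a=cv2.resize(im[y-50:y+50,x-70:x+70,::-1],None,fx=5,fy=5,interpolation=cv2.INTER_CUBIC)
cv2.imwrite('pics/a2.png',a);print(x-70,y-50)
E
```

```text
[0.47599948 0.35155035 0.21405463] [359.40077879 263.37249512]
d [ 1.27 -5.67 -0.75] w [ 0.06  0.04 -0.  ] | yaw 162.5 j [36. 25. 12. 77. -0. 54.] z [ 0.005  0.004 -1.   ]
[[301.83172765 252.10528771]
 [377.34848295 261.83408485]]
289 213
```

View pics/a2.png

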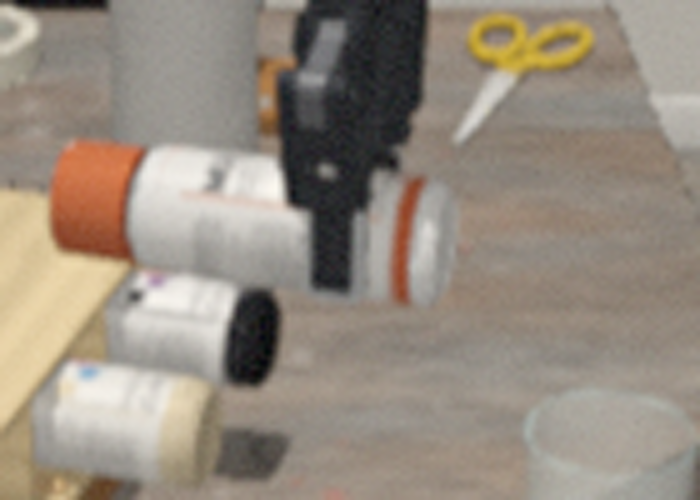

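The picture shows the bottle held level in the gripper: the orange cap is at the left end and the base at the right, both within 1–2 px of where I predicted. Next I carry it round the robot's side of the thermos.

```bash
python3 - <<'E'
from h import *
go((.33,.08,.25),162.5);go((.33,-.12,.25),160);go((.4841,-.2853,.20),157.6)
E
```

```text
d [ 1.15 -6.05 -0.75] w [ 0.06  0.04 -0.  ] | yaw 162.5 j [36. 25. 12. 77. -0. 54.] z [ 0.005  0.004 -1.   ]
d [-0.06 -9.87 -0.77] w [0.06 0.04 0.5 ] | yaw 162.5 j [36. 25. 12. 77. -0. 54.] z [ 0.005  0.004 -1.   ]
d [ -3.99 -12.1    0.24] w [0.06 0.04 0.98] | yaw 162.5 j [36. 25. 12. 77. -0. 54.] z [ 0.005  0.004 -1.   ]
```

Call:
{"api": "drive_tool", "payload": {
  "rows": [
    {"dx": 0.15,"dy": -0.8,"dz": -0.75,"wx": 0.06,"wy": 0.04,"wz": 0,"hand": 30},
    {"dx": 0.3,"dy": -1.6,"dz": -0.75,"wx": 0.06,"wy": 0.04,"wz": 0,"hand": 30},
    {"dx": 0.46,"dy": -2.4,"dz": -0.75,"wx": 0.06,"wy": 0.04,"wz": 0,"hand": 30},
    {"dx": 0.6,"dy": -3.2,"dz": -0.75,"wx": 0.06,"wy": 0.04,"wz": 0,"hand": 30},
    {"dx": 0.76,"dy": -4.0,"dz": -0.75,"wx": 0.06,"wy": 0.04,"wz": 0,"hand": 30},
    {"dx": 0.9,"dy": -4.8,"dz": -0.75,"wx": 0.06,"wy": 0.04,"wz": 0,"hand": 30},
    {"dx": 1.05,"dy": -5.5,"dz": -0.75,"wx": 0.06,"wy": 0.04,"wz": 0,"hand": 30},
    {"dx": 1.1,"dy": -6.1,"dz": -0.75,"wx": 0.06,"wy": 0.04,"wz": 0,"hand": 30},
    {"dx": 0.9,"dy": -6.8,"dz": -0.75,"wx": 0.06,"wy": 0.04,"wz": 0.1,"hand": 30},
    {"dx": 0.7,"dy": -7.5,"dz": -0.75,"wx": 0.06,"wy": 0.04,"wz": 0.2,"hand": 30},
    {"dx": 0.45,"dy": -8.3,"dz": -0.75,"wx": 0.06,"wy": 0.04,"wz": 0.3,"hand": 30},
    {"dx": 0.2,"dy": -9.1,"dz": -0.75,"wx": 0.06,"wy": 0.04,"wz": 0.4,"hand": 30},
    {"dx": -0.06,"dy": -9.87,"dz": -0.75,"wx": 0.06,"wy": 0.04,"wz": 0.5,"hand": 30},
    {"dx": -0.6,"dy": -10.3,"dz": -0.75,"wx": 0.06,"wy": 0.04,"wz": 0.6,"hand": 30},
    {"dx": -1.3,"dy": -10.7,"dz": -0.6,"wx": 0.06,"wy": 0.04,"wz": 0.7,"hand": 30},
    {"dx": -2.0,"dy": -11.1,"dz": -0.4,"wx": 0.06,"wy": 0.04,"wz": 0.8,"hand": 30},
    {"dx": -2.8,"dy": -11.5,"dz": -0.2,"wx": 0.06,"wy": 0.04,"wz": 0.9,"hand": 30},
    {"dx": -3.5,"dy": -11.85,"dz": 0,"wx": 0.06,"wy": 0.04,"wz": 0.98,"hand": 30},
    {"dx": -3.99,"dy": -12.1,"dz": 0,"wx": 0.06,"wy": 0.04,"wz": 0.98,"hand": 30},
    {"dx": -3.99,"dy": -12.1,"dz": 0,"wx": 0.06,"wy": 0.04,"wz": 0.98,"hand": 30}
  ]
}}

```text
clock: 10.2
eef_pos: [0.4838, -0.2882, 0.2072]
tool_rot: [0.195, 0.981, -0.002, -0.004]
ft_force: [-0.9, 0.6, -2.3]
grip_width: 0.0462
grasp_force: 62.2
```

```bash
python3 - <<'E'
from h import *
go((.4841,-.2853,.18),157.6)
im=bot.camera('top');p=bot.get_obs()['eef_pos'];print(p)
c=np.array([.9246,-.3811,0]);z=np.array([0,0,.0063])
P=[p+z+c*.1149,p+z-c*.0341,(.5217,-.3006,.137)];print('pred cap,base,clip',proj('top',P).round(1))
for t in ('bottle','clip'):
    d=bot.outline_of('top',t);print(t,[(np.round(e['extent'],1),round(e['score'],2)) for e in d[:2]])
a=cv2.resize(im[200:300,370:490,::-1],None,fx=6,fy=6,interpolation=cv2.INTER_CUBIC);cv2.imwrite('pics/a3.png',a)
E
```

```text
d [0.01 0.06 0.54] w [-0.06 -0.09 -0.02] | yaw 157.5 j [-31.  22.   7.  75.  -0.  -8.] z [-0.009 -0.002 -1.   ]
[ 0.48253075 -0.28676731  0.20780853]
pred cap,base,clip [[469.8 222.5]
 [443.  289.2]
 [445.5 256.5]]
bottle [(array([458.9, 257.2,  46.9,  74. ]), 0.88)]
clip [(array([427.8, 258.3,  41.5,  44.2]), 0.88)]
```

View pics/a3.png

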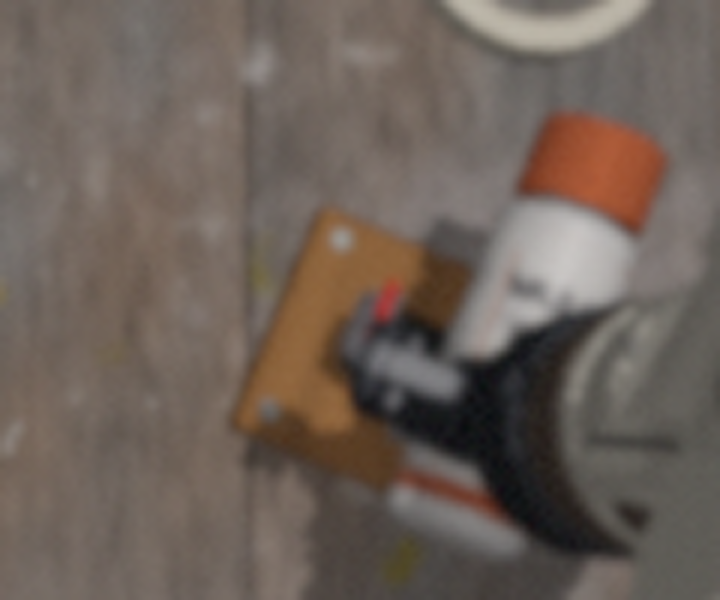

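The picture shows the bottle above the clip along the clip's axis. The cap end is at about (470,222), as predicted, and one red jaw tip shows to the left of the gripper.

Call:
{"api": "drive_tool", "payload": {
  "rows": [
    {"dx": 0.01,"dy": 0.03,"dz": 0.3,"wx": -0.06,"wy": -0.09,"wz": 0,"hand": 30},
    {"dx": 0.01,"dy": 0.03,"dz": 0.6,"wx": -0.06,"wy": -0.09,"wz": 0,"hand": 30},
    {"dx": 0.01,"dy": 0.03,"dz": 0.7,"wx": -0.06,"wy": -0.09,"wz": 0,"hand": 30},
    {"dx": 0.01,"dy": 0.03,"dz": 0.7,"wx": -0.06,"wy": -0.09,"wz": 0,"hand": 30},
    {"dx": 0.01,"dy": 0.03,"dz": 0.7,"wx": -0.06,"wy": -0.09,"wz": 0,"hand": 30}
  ]
}}

```text
clock: 10.85
eef_pos: [0.483, -0.2847, 0.177]
tool_rot: [0.194, 0.981, -0.001, 0.003]
ft_force: [0.0, -0.2, -2.1]
grip_width: 0.0463
grasp_force: 62.2
```

```bash
python3 - <<'E'
from h import *
print(bot.get_obs()['eef_pos']);go((.4841,-.2853,.0937),157.6)
E
```

```text
[ 0.48295659 -0.28469789  0.17701591]
d [-0.02 -0.    1.67] w [-0.    0.06  0.01] | yaw 157.6 j [-31.  22.   2.  70.   0.  -8.] z [ 0.005 -0.002 -1.   ]
```

Call:
{"api": "drive_tool", "payload": {
  "rows": [
    {"dx": -0.02,"dy": 0,"dz": 0.2,"wx": 0,"wy": 0.04,"wz": 0,"hand": 30},
    {"dx": -0.02,"dy": 0,"dz": 0.4,"wx": 0,"wy": 0.04,"wz": 0,"hand": 30},
    {"dx": -0.02,"dy": 0,"dz": 0.55,"wx": 0,"wy": 0.04,"wz": 0,"hand": 30},
    {"dx": -0.02,"dy": 0,"dz": 0.7,"wx": 0,"wy": 0.04,"wz": 0,"hand": 30},
    {"dx": -0.02,"dy": 0,"dz": 0.85,"wx": 0,"wy": 0.04,"wz": 0,"hand": 30},
    {"dx": -0.02,"dy": 0,"dz": 1.0,"wx": 0,"wy": 0.04,"wz": 0,"hand": 30}
  ]
}}

```text
clock: 11.45
eef_pos: [0.484, -0.2853, 0.1255]
tool_rot: [0.194, 0.981, -0.0, 0.0]
ft_force: [0.4, 1.4, -0.8]
grip_width: 0.046
grasp_force: 62.3
```

Call:
{"api": "drive_tool", "payload": {
  "rows": [
    {"dx": 0,"dy": 0,"dz": 0.12,"wx": 0,"wy": 0,"wz": 0,"hand": 30},
    {"dx": 0,"dy": 0,"dz": 0.24,"wx": 0,"wy": 0,"wz": 0,"hand": 30},
    {"dx": 0,"dy": 0,"dz": 0.36,"wx": 0,"wy": 0,"wz": 0,"hand": 30},
    {"dx": 0,"dy": 0,"dz": 0.48,"wx": 0,"wy": 0,"wz": 0,"hand": 30},
    {"dx": 0,"dy": 0,"dz": 0.55,"wx": 0,"wy": 0,"wz": 0,"hand": 30}
  ]
}}

```text
clock: 11.95
eef_pos: [0.4838, -0.2852, 0.098]
tool_rot: [0.194, 0.981, -0.0, 0.0]
ft_force: [-0.7, 0.4, -1.7]
grip_width: 0.0458
grasp_force: 62.4
```

```bash
python3 - <<'E'
from h import *
print(bot.get_obs()['eef_pos'],bot.get_obs()['ft_force'],bot.get_obs()['ft_torque']);go((.4841,-.2853,.0937),157.6)
E
```

```text
[ 0.48377228 -0.2852446   0.09795905] [-0.66037939  0.39292388 -1.7065855 ] [ 0.06546016  0.04777348 -0.04558019]
d [-0.01  0.    0.09] w [-0.  0.  0.] | yaw 157.6 j [-31.  26.  -4.  60.  -0.  -8.] z [ 0. -0. -1.]
```

Call:
{"api": "drive_tool", "payload": {
  "rows": [
    {"dx": 0,"dy": 0,"dz": 0.05,"wx": 0,"wy": 0,"wz": 0,"hand": 30},
    {"dx": 0,"dy": 0,"dz": 0.1,"wx": 0,"wy": 0,"wz": 0,"hand": 30},
    {"dx": 0,"dy": 0,"dz": 0.1,"wx": 0,"wy": 0,"wz": 0,"hand": 30}
  ]
}}

```text
clock: 12.25
eef_pos: [0.4836, -0.2849, 0.094]
tool_rot: [0.194, 0.981, 0.0, -0.0]
ft_force: [-2.6, 2.9, 1.8]
grip_width: 0.0457
grasp_force: 62.9
```

```bash
python3 - <<'E'
from h import *
print(bot.get_obs()['eef_pos'],bot.get_obs()['ft_force'],bot.get_obs()['ft_torque'])
im=bot.camera('side');x,y=proj('side',[(.52,-.3,.1)])[0].astype(int);print(x,y)
a=cv2.resize(im[y-50:y+50,x-60:x+60,::-1],None,fx=6,fy=6,interpolation=cv2.INTER_CUBIC);cv2.imwrite('pics/a4.png',a)
E
```

```text
[ 0.48360781 -0.28486675  0.09397671] [-2.59488184  2.87048665  1.7820057 ] [ 0.45427557  0.40726259 -0.02595625]
334 203
```

View pics/a4.png

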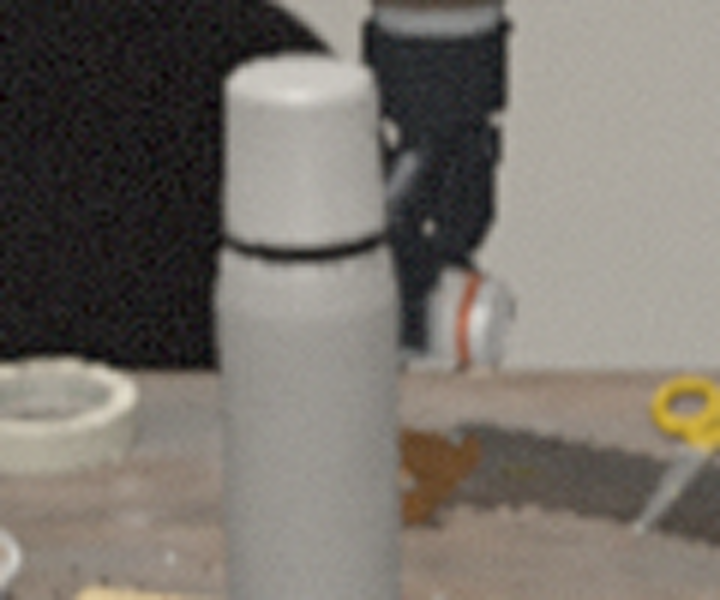

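The thermos hides the clip from the side camera. The contact force is just building near the expected seat height, so I'll press a little further.

Call:
{"api": "drive_tool", "payload": {
  "rows": [
    {"dx": 0,"dy": 0,"dz": 0.03,"wx": 0,"wy": 0,"wz": 0,"hand": 30},
    {"dx": 0,"dy": 0,"dz": 0.05,"wx": 0,"wy": 0,"wz": 0,"hand": 30},
    {"dx": 0,"dy": 0,"dz": 0.05,"wx": 0,"wy": 0,"wz": 0,"hand": 30}
  ]
}}

```text
clock: 12.6
eef_pos: [0.4834, -0.2848, 0.0934]
tool_rot: [0.194, 0.981, 0.0, 0.0]
ft_force: [-7.6, 6.1, 13.3]
grip_width: 0.046
grasp_force: 64.0
```

Call:
{"api": "drive_tool", "payload": {
  "rows": [
    {"dx": 0,"dy": 0,"dz": 0.03,"wx": 0,"wy": 0,"wz": 0,"hand": 30},
    {"dx": 0,"dy": 0,"dz": 0.05,"wx": 0,"wy": 0,"wz": 0,"hand": 30},
    {"dx": 0,"dy": 0,"dz": 0.05,"wx": 0,"wy": 0,"wz": 0,"hand": 30}
  ]
}}

```text
clock: 12.9
eef_pos: [0.4832, -0.2847, 0.0928]
tool_rot: [0.194, 0.981, -0.0, 0.001]
ft_force: [-11.4, 7.9, 24.6]
grip_width: 0.046
grasp_force: 65.1
```

```bash
python3 - <<'E'
from h import *
o=bot.get_obs();p=o['eef_pos'];print(p,o['ft_force'],o['ft_torque'])
im=bot.camera('top')
for t in ('bottle','cap_end','clip'):
    d=bot.look_for('top',t);print(t,[(np.round(e['extent'],1),round(e['score'],2)) for e in d[:2]])
c=np.array([.9246,-.3811,0])
print(proj('top',[p+[0,0,.0063]+c*s for s in (.1149,-.0341)]).round(1))
# orange mask
h=cv2.cvtColor(im,cv2.COLOR_RGB2HSV);m=cv2.inRange(h,(5,150,90),(16,255,255));m[:, :400]=0;m[240:]=0
ys,xs=np.nonzero(m);print(xs.min(),xs.max(),ys.min(),ys.max(),xs.mean(),ys.mean())
v=np.array([.3811,.9246,0]);P=[p+[0,0,.0063]+c*s+.0225*(np.cos(a)*v+np.sin(a)*np.array([0,0,1])) for s in (.0859,.1149) for a in np.arange(0,6.3,.1)];q=proj('top',P);print(q.min(0),q.max(0))
cv2.imwrite('pics/a5.png',cv2.resize(im[200:300,390:490,::-1],None,fx=6,fy=6,interpolation=cv2.INTER_CUBIC))
E
```

```text
[ 0.48315509 -0.28472172  0.09276951] [-11.43609507   7.94625978  24.58769779] [1.41187276 1.97428779 0.09577969]
bottle [(array([441.9, 259.4,  44.1,  62.8]), 0.9), (array([423.6, 254.1,  27.6,  38.8]), 0.16)]
cap_end [(array([442.9, 260.9,  45.1,  63.8]), 0.65)]
clip [(array([421.8, 255.1,  31.3,  39.3]), 0.73)]
[[452.9 228.1]
 [428.7 287.9]]
442 461 226 239 451.5291005291005 232.79365079365078
[438.82298067 224.07911651] [462.41932493 243.52069157]
```

Contact turned hard at TCP z ≈ 0.0935, which matches the expected seat height. I'll relax slightly, open and rise.

Call:
{"api": "drive_tool", "payload": {
  "rows": [
    {"dx": 0,"dy": 0,"dz": -0.05,"wx": 0,"wy": 0,"wz": 0,"hand": 30},
    {"dx": 0,"dy": 0,"dz": -0.06,"wx": 0,"wy": 0,"wz": 0,"hand": 30},
    {"dx": 0,"dy": 0,"dz": -0.06,"wx": 0,"wy": 0,"wz": 0,"hand": 60},
    {"dx": 0,"dy": 0,"dz": -0.06,"wx": 0,"wy": 0,"wz": 0,"hand": 70},
    {"dx": 0,"dy": 0,"dz": -0.06,"wx": 0,"wy": 0,"wz": 0,"hand": 70},
    {"dx": 0,"dy": 0,"dz": -0.06,"wx": 0,"wy": 0,"wz": 0,"hand": 70},
    {"dx": 0,"dy": 0,"dz": -0.3,"wx": 0,"wy": 0,"wz": 0,"hand": 70},
    {"dx": 0,"dy": 0,"dz": -0.8,"wx": 0,"wy": 0,"wz": 0,"hand": 70},
    {"dx": 0,"dy": 0,"dz": -1.6,"wx": 0,"wy": 0,"wz": 0,"hand": 70},
    {"dx": 0,"dy": 0,"dz": -2.4,"wx": 0,"wy": 0,"wz": 0,"hand": 70},
    {"dx": 1.0,"dy": 0,"dz": -2.4,"wx": 0,"wy": 0,"wz": 0,"hand": 70},
    {"dx": 2.0,"dy": 0,"dz": -2.4,"wx": 0,"wy": 0,"wz": 0,"hand": 70},
    {"dx": 2.0,"dy": 0,"dz": -2.4,"wx": 0,"wy": 0,"wz": 0,"hand": 70}
  ]
}}

```text
clock: 14.4
eef_pos: [0.3836, -0.243, 0.2073]
tool_rot: [0.195, 0.981, 0.002, -0.004]
ft_force: [0.6, -0.2, -0.8]
grip_width: 0.0696
grasp_force: 0.0
```

```bash
python3 - <<'E'
from h import *
im=bot.camera('top')
for t in ('bottle','cap_end','clip'):
    d=bot.look_for('top',t);print(t,[(np.round(e['extent'],1),round(e['score'],2)) for e in d[:2]])
c=np.array([.9246,-.3811,0]);s0=np.array([.5215,-.3007,.1])
print(proj('top',[s0+c*s for s in (.0745,-.0745)]).round(1))
cv2.imwrite('pics/a6.png',cv2.resize(im[200:300,390:490,::-1],None,fx=6,fy=6,interpolation=cv2.INTER_CUBIC))
go(s0+c*.036+[0,0,.1],157.6)
E
```

```text
bottle [(array([440.9, 260.9,  43.5,  64.4]), 0.82)]
cap_end [(array([441.3, 260.1,  42.2,  64.2]), 0.72), (array([212.7, 236.7,  31.6,  27.8]), 0.25)]
clip [(array([435.3, 255.6,  53. ,  40.9]), 0.88)]
[[453.3 227.6]
 [429.  287.5]]
d [-3.5   0.01  0.21] w [-0.01  0.05  0.  ] | yaw 157.6 j [-32.  11.  -9.  70.   0. -10.] z [ 0.004 -0.002 -1.   ]
```

View pics/a6.png

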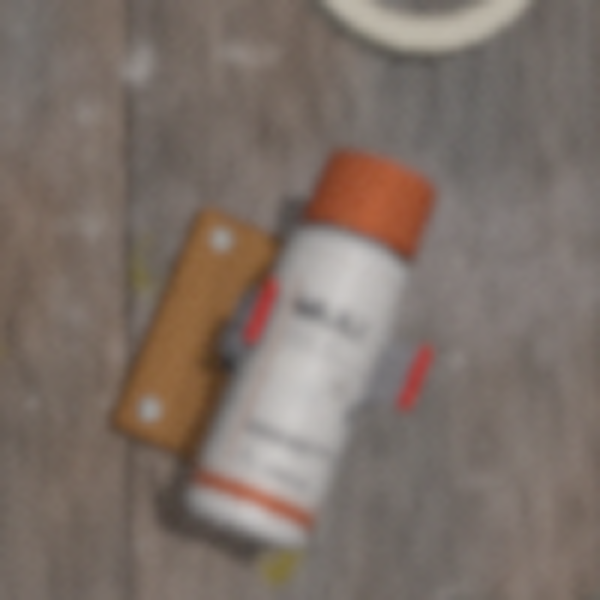

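The top view shows the bottle seated in the clip between the red tips at (262,310) and (415,375) in the crop, centred and with the cap up. Now I take it by the cap half.

Call:
{"api": "drive_tool", "payload": {
  "rows": [
    {"dx": -0.9,"dy": 0,"dz": 0.05,"wx": 0,"wy": 0.05,"wz": 0,"hand": 70},
    {"dx": -1.8,"dy": 0,"dz": 0.1,"wx": 0,"wy": 0.05,"wz": 0,"hand": 70},
    {"dx": -2.7,"dy": 0,"dz": 0.15,"wx": 0,"wy": 0.05,"wz": 0,"hand": 70},
    {"dx": -3.3,"dy": 0,"dz": 0.2,"wx": 0,"wy": 0.05,"wz": 0,"hand": 70},
    {"dx": -3.5,"dy": 0,"dz": 0.2,"wx": 0,"wy": 0.05,"wz": 0,"hand": 70},
    {"dx": -3.5,"dy": 0,"dz": 0.2,"wx": 0,"wy": 0.05,"wz": 0,"hand": 70}
  ]
}}

```text
clock: 15.2
eef_pos: [0.556, -0.3148, 0.1974]
tool_rot: [0.194, 0.981, 0.0, -0.001]
ft_force: [0.4, -0.4, -0.3]
grip_width: 0.0699
grasp_force: 0.0
```

```bash
python3 - <<'E'
from h import *
c=np.array([.9246,-.3811,0]);s0=np.array([.5207,-.3003,.1])
print(bot.get_obs()['eef_pos']);go(s0+c*.036-[0,0,.008],157.6)
E
```

```text
[ 0.5559937  -0.31479667  0.19740609]
d [ 0.04 -0.    2.11] w [-0.   -0.03  0.01] | yaw 157.7 j [-30.  31.  19.  78.  -0.  -7.] z [-0.003  0.001 -1.   ]
```

Call:
{"api": "drive_tool", "payload": {
  "rows": [
    {"dx": 0.04,"dy": 0,"dz": 0.6,"wx": 0,"wy": -0.03,"wz": 0,"hand": 70},
    {"dx": 0.04,"dy": 0,"dz": 1.2,"wx": 0,"wy": -0.03,"wz": 0,"hand": 70},
    {"dx": 0.04,"dy": 0,"dz": 1.7,"wx": 0,"wy": -0.03,"wz": 0,"hand": 70},
    {"dx": 0.04,"dy": 0,"dz": 2.0,"wx": 0,"wy": -0.03,"wz": 0,"hand": 70},
    {"dx": 0.04,"dy": 0,"dz": 2.11,"wx": 0,"wy": -0.03,"wz": 0,"hand": 70},
    {"dx": 0.04,"dy": 0,"dz": 2.11,"wx": 0,"wy": -0.03,"wz": 0,"hand": 70},
    {"dx": 0.04,"dy": 0,"dz": 2.11,"wx": 0,"wy": -0.03,"wz": 0,"hand": 56},
    {"dx": 0.04,"dy": 0,"dz": 2.11,"wx": 0,"wy": -0.03,"wz": 0,"hand": 48},
    {"dx": 0.04,"dy": 0,"dz": 2.11,"wx": 0,"wy": -0.03,"wz": 0,"hand": 30},
    {"dx": 0.04,"dy": 0,"dz": 2.11,"wx": 0,"wy": -0.03,"wz": 0,"hand": 30},
    {"dx": 0.04,"dy": 0,"dz": 2.11,"wx": 0,"wy": -0.03,"wz": 0,"hand": 30},
    {"dx": 0.04,"dy": 0,"dz": 2.11,"wx": 0,"wy": -0.03,"wz": 0,"hand": 30},
    {"dx": 0.04,"dy": 0,"dz": 2.11,"wx": 0,"wy": -0.03,"wz": 0,"hand": 30}
  ]
}}

```text
clock: 16.5
eef_pos: [0.5526, -0.3133, 0.0953]
tool_rot: [0.194, 0.981, -0.0, 0.002]
ft_force: [1.9, 1.8, 6.0]
grip_width: 0.0459
grasp_force: 61.0
```

Call:
{"api": "drive_tool", "payload": {
  "rows": [
    {"dx": 0,"dy": 0,"dz": -0.1,"wx": 0,"wy": 0,"wz": 0,"hand": 30},
    {"dx": 0,"dy": 0,"dz": -0.2,"wx": 0,"wy": 0,"wz": 0,"hand": 30},
    {"dx": 0,"dy": 0,"dz": -0.3,"wx": 0,"wy": 0,"wz": 0,"hand": 30},
    {"dx": 0,"dy": 0,"dz": -0.4,"wx": 0,"wy": 0,"wz": 0,"hand": 30},
    {"dx": 0,"dy": 0,"dz": -0.55,"wx": 0,"wy": 0,"wz": 0,"hand": 30},
    {"dx": 0,"dy": 0,"dz": -0.75,"wx": 0,"wy": 0,"wz": 0,"hand": 30},
    {"dx": 0,"dy": 0,"dz": -1.2,"wx": 0,"wy": 0,"wz": 0,"hand": 30},
    {"dx": 0,"dy": 0,"dz": -2.0,"wx": 0,"wy": 0,"wz": 0,"hand": 30},
    {"dx": 0,"dy": 0,"dz": -2.8,"wx": 0,"wy": 0,"wz": 0,"hand": 30},
    {"dx": 0,"dy": 0,"dz": -3.2,"wx": 0,"wy": 0,"wz": 0,"hand": 30},
    {"dx": 0,"dy": 0,"dz": -3.2,"wx": 0,"wy": 0,"wz": 0,"hand": 30},
    {"dx": 0,"dy": 0,"dz": -3.2,"wx": 0,"wy": 0,"wz": 0,"hand": 30}
  ]
}}

```text
clock: 17.7
eef_pos: [0.5513, -0.3132, 0.2538]
tool_rot: [0.194, 0.981, -0.0, 0.0]
ft_force: [-0.2, -0.5, -1.9]
grip_width: 0.0458
grasp_force: 62.6
```

```bash
python3 - <<'E'
from h import *
p=bot.get_obs()['eef_pos'];print(p,bot.get_obs()['ft_force'])
im=bot.camera('side')
c=np.array([.9246,-.3811,0]);v=np.array([.3811,.9246,0])
def cyl(a,b,tilt):
    ax=c*np.cos(tilt)+np.array([0,0,np.sin(tilt)]);n=np.cross(ax,v)
    return np.array([p+[0,0,.008]+ax*s+.024*(np.cos(t)*v+np.sin(t)*n) for s in (a,b) for t in np.arange(0,6.3,.1)])
d=bot.outline_of('side','bottle');print([(np.round(e['extent'],1),round(e['score'],2)) for e in d[:2]])
for T in (-6,0,6):
    q=proj('side',cyl(.0385,-.1105,np.radians(T)));print(T,q.min(0).round(),q.max(0).round())
x,y=proj('side',[p])[0].astype(int);print(x,y)
cv2.imwrite('pics/a7.png',cv2.resize(im[y-50:y+50,x-60:x+60,::-1],None,fx=6,fy=6,interpolation=cv2.INTER_CUBIC))
E
```

```text
[ 0.55134151 -0.31323445  0.2538114 ] [-0.16926706 -0.45034084 -1.93350766]
[]
-6 [308. 143.] [360. 160.]
0 [308. 143.] [360. 163.]
6 [308. 142.] [360. 167.]
323 154
```

View pics/a7.png

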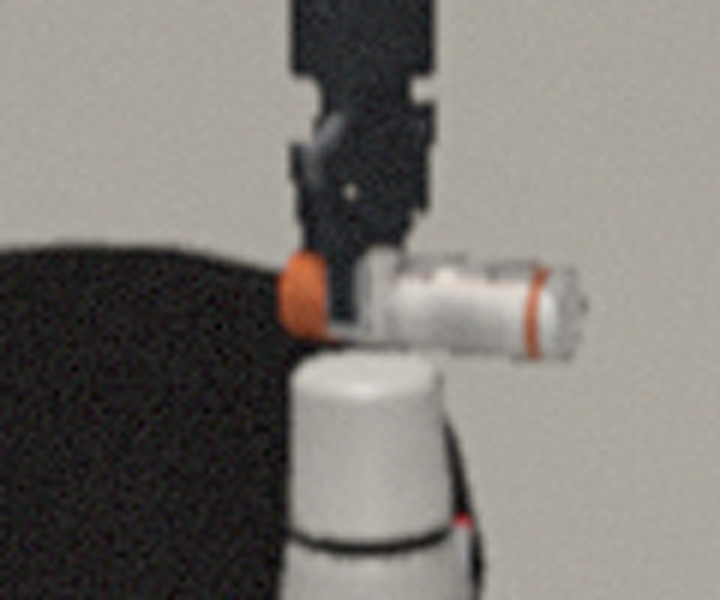

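The bottle hangs nearly level, held by the cap end. I'm over my picture allowance (11 viewed), so from here I'll check only with numbers.

```bash
python3 - <<'E'
from h import *
o=bot.get_obs();p=o['eef_pos'];im=bot.camera('side')
h=cv2.cvtColor(im,cv2.COLOR_RGB2HSV);m=cv2.inRange(h,(3,120,90),(18,255,255));m[:130]=0;m[175:]=0;m[:,:300]=0;m[:,370:]=0
n,l,s,cc=cv2.connectedComponentsWithStats(m)
for i in range(1,n):
    if s[i,4]>8: print(s[i],cc[i].round(1))
c=np.array([.9246,-.3811,0])
for T in (-4,-2,0,2,4):
    ax=c*np.cos(np.radians(T))+[0,0,np.sin(np.radians(T))]
    print(T,proj('side',[p+[0,0,.007]+ax*s for s in (.037+.0-.0+.0745-.074,.037-.0-.0745-.037+.012)]).round(1).tolist())
print('axis pts level: cap mid(.023), band(-.0975)',proj('side',[p+[0,0,.007]+c*.023,p+[0,0,.007]-c*.0975]).round(1))
go((.33,-.12,.25),157.6);go((.33,0,.25),247.6)
E
```

```text
[309 147   9  14  95] [313.3 153.5]
-4 [[312.4, 152.8], [342.7, 153.2]]
-2 [[312.3, 152.4], [342.8, 154.0]]
0 [[312.3, 152.0], [342.8, 154.7]]
2 [[312.3, 151.6], [342.8, 155.4]]
4 [[312.3, 151.1], [342.7, 156.1]]
axis pts level: cap mid(.023), band(-.0975) [[316.6 152.4]
 [353.8 155.7]]
d [5.54 1.88 0.05] w [ 0.   -0.05  0.  ] | yaw 157.6 j [-30.  30.  25.  86.  -0.  -7.] z [-0.004  0.002 -1.   ]
d [6.46 4.1  0.05] w [  0.04  -0.04 -18.  ] | yaw 157.6 j [-30.  30.  25.  86.  -0.  -7.] z [-0.004  0.002 -1.   ]
```

Call:
{"api": "drive_tool", "payload": {
  "rows": [
    {"dx": 0.7,"dy": 0.24,"dz": 0,"wx": 0,"wy": -0.05,"wz": 0,"hand": 30},
    {"dx": 1.5,"dy": 0.5,"dz": 0,"wx": 0,"wy": -0.05,"wz": 0,"hand": 30},
    {"dx": 2.3,"dy": 0.78,"dz": 0,"wx": 0,"wy": -0.05,"wz": 0,"hand": 30},
    {"dx": 3.1,"dy": 1.05,"dz": 0,"wx": 0,"wy": -0.05,"wz": 0,"hand": 30},
    {"dx": 3.9,"dy": 1.3,"dz": 0,"wx": 0,"wy": -0.05,"wz": 0,"hand": 30},
    {"dx": 4.7,"dy": 1.6,"dz": 0,"wx": 0,"wy": -0.05,"wz": 0,"hand": 30},
    {"dx": 5.3,"dy": 1.8,"dz": 0,"wx": 0,"wy": -0.05,"wz": 0,"hand": 30},
    {"dx": 5.54,"dy": 1.88,"dz": 0,"wx": 0,"wy": -0.05,"wz": -1.2,"hand": 30},
    {"dx": 5.6,"dy": 2.1,"dz": 0,"wx": 0,"wy": -0.05,"wz": -2.7,"hand": 30},
    {"dx": 5.7,"dy": 2.3,"dz": 0,"wx": 0,"wy": -0.05,"wz": -4.2,"hand": 30},
    {"dx": 5.8,"dy": 2.5,"dz": 0,"wx": 0,"wy": -0.05,"wz": -5.7,"hand": 30},
    {"dx": 5.9,"dy": 2.7,"dz": 0,"wx": 0,"wy": -0.05,"wz": -7.2,"hand": 30},
    {"dx": 6.0,"dy": 2.9,"dz": 0,"wx": 0,"wy": -0.05,"wz": -8.7,"hand": 30},
    {"dx": 6.1,"dy": 3.1,"dz": 0,"wx": 0,"wy": -0.05,"wz": -10.2,"hand": 30},
    {"dx": 6.2,"dy": 3.3,"dz": 0,"wx": 0,"wy": -0.05,"wz": -11.7,"hand": 30},
    {"dx": 6.25,"dy": 3.5,"dz": 0,"wx": 0,"wy": -0.05,"wz": -13.2,"hand": 30},
    {"dx": 6.3,"dy": 3.7,"dz": 0,"wx": 0,"wy": -0.05,"wz": -14.7,"hand": 30},
    {"dx": 6.4,"dy": 3.9,"dz": 0,"wx": 0,"wy": -0.05,"wz": -16.2,"hand": 30},
    {"dx": 6.46,"dy": 4.1,"dz": 0,"wx": 0,"wy": -0.05,"wz": -17.7,"hand": 30},
    {"dx": 6.46,"dy": 4.1,"dz": 0,"wx": 0,"wy": -0.05,"wz": -18,"hand": 30}
  ]
}}

```text
clock: 19.85
eef_pos: [0.3299, 0.0002, 0.2525]
tool_rot: [-0.558, 0.83, 0.001, 0.001]
ft_force: [0.6, -0.4, -2.2]
grip_width: 0.0456
grasp_force: 62.8
```

```bash
python3 - <<'E'
from h import *
print(bot.get_obs()['eef_pos'],bot.get_obs()['ft_force'])
go((.33,.15,.25),-60);go((.4785,.3489,.20),-17.7)
E
```

```text
[3.29911110e-01 1.96580155e-04 2.52462763e-01] [ 0.64214881 -0.40477706 -2.15828082]
d [-2.77  1.13  0.05] w [-1.000e-02  2.000e-02 -1.044e+01] | yaw -112.2 j [ -0.  -6. -20.  76.   0. -68.] z [ 0.     0.002 -1.   ]
d [-7.58 -0.11  1.06] w [-1.00e-02  2.00e-02 -1.89e+01] | yaw -112.2 j [ -0.  -6. -20.  76.   0. -68.] z [ 0.     0.002 -1.   ]
```

Call:
{"api": "drive_tool", "payload": {
  "rows": [
    {"dx": -0.4,"dy": 0.16,"dz": 0,"wx": 0,"wy": 0,"wz": -1.5,"hand": 30},
    {"dx": -0.8,"dy": 0.32,"dz": 0,"wx": 0,"wy": 0,"wz": -3,"hand": 30},
    {"dx": -1.2,"dy": 0.5,"dz": 0,"wx": 0,"wy": 0,"wz": -4.5,"hand": 30},
    {"dx": -1.6,"dy": 0.65,"dz": 0,"wx": 0,"wy": 0,"wz": -6,"hand": 30},
    {"dx": -2.0,"dy": 0.8,"dz": 0,"wx": 0,"wy": 0,"wz": -7.5,"hand": 30},
    {"dx": -2.4,"dy": 1.0,"dz": 0,"wx": 0,"wy": 0,"wz": -9,"hand": 30},
    {"dx": -2.77,"dy": 1.13,"dz": 0,"wx": 0,"wy": 0,"wz": -10.4,"hand": 30},
    {"dx": -3.4,"dy": 1.0,"dz": 0.1,"wx": 0,"wy": 0,"wz": -11.7,"hand": 30},
    {"dx": -4.1,"dy": 0.8,"dz": 0.2,"wx": 0,"wy": 0,"wz": -13,"hand": 30},
    {"dx": -4.8,"dy": 0.6,"dz": 0.35,"wx": 0,"wy": 0,"wz": -14.3,"hand": 30},
    {"dx": -5.5,"dy": 0.4,"dz": 0.5,"wx": 0,"wy": 0,"wz": -15.6,"hand": 30},
    {"dx": -6.2,"dy": 0.25,"dz": 0.7,"wx": 0,"wy": 0,"wz": -17,"hand": 30},
    {"dx": -6.9,"dy": 0.05,"dz": 0.9,"wx": 0,"wy": 0.02,"wz": -18.2,"hand": 30},
    {"dx": -7.4,"dy": -0.07,"dz": 1.06,"wx": 0,"wy": 0.02,"wz": -18.9,"hand": 30},
    {"dx": -7.58,"dy": -0.11,"dz": 1.06,"wx": 0,"wy": 0.02,"wz": -18.9,"hand": 30},
    {"dx": -7.58,"dy": -0.11,"dz": 1.06,"wx": 0,"wy": 0.02,"wz": -18.9,"hand": 30},
    {"dx": -7.58,"dy": -0.11,"dz": 1.06,"wx": 0,"wy": 0.02,"wz": -18.9,"hand": 30}
  ]
}}

```text
clock: 21.55
eef_pos: [0.4799, 0.3468, 0.2014]
tool_rot: [0.988, -0.156, 0.001, 0.0]
ft_force: [-0.0, -0.5, -1.4]
grip_width: 0.0458
grasp_force: 62.7
```

```bash
cat >> h.py <<'E'
def chk():
    o=bot.get_obs();p=o['eef_pos'];m=R.from_quat(o['tool_rot']).as_matrix();u=m[:,0]
    print('p',p,'f',o['ft_force'].round(1),'u',u.round(3))
    for c in('side','top'):
        h=cv2.cvtColor(bot.camera(c),cv2.COLOR_RGB2HSV);mk=cv2.inRange(h,(3,120,90),(18,255,255))
        A=p+[0,0,.0065]
        pts={'cap':A-.0231*u,'band':A+.0995*u}
        for n,P in pts.items():
            q=proj(c,[P])[0];r=14;x,y=q.astype(int);s=mk[y-r:y+r,x-r:x+r]
            ys,xs=np.nonzero(s);print(c,n,'pred',q.round(1),'seen n',len(xs),(xs.mean()+x-r).round(1) if len(xs) else '',(ys.mean()+y-r).round(1) if len(xs) else '', (xs.min()+x-r,xs.max()+x-r,ys.min()+y-r,ys.max()+y-r) if len(xs) else '')
E
python3 - <<'E'
from h import *
chk();go((.4785,.3489,.064),-17.7)
E
```

```text
p [0.47989013 0.34682706 0.20139567] f [-0.  -0.5 -1.4] u [ 0.951 -0.309  0.003]
side cap pred [369.1 266.8] seen n 413 370.3 267.9 (np.int64(361), np.int64(380), np.int64(256), np.int64(279))
side band pred [307.7 258.5] seen n 46 306.0 259.5 (np.int64(304), np.int64(309), np.int64(248), np.int64(270))
top cap pred [134.8 282. ] seen n 104 137.6 287.8 (np.int64(129), np.int64(145), np.int64(284), np.int64(292))
top band pred [155.8 225.3] seen n 27 157.0 226.7 (np.int64(147), np.int64(167), np.int64(223), np.int64(230))
d [-0.05 -0.03  2.76] w [-0.01 -0.04 -0.06] | yaw -18.0 j [  36.   25.   11.   75.   -0. -126.] z [ 0.004 -0.    -1.   ]
```

Call:
{"api": "drive_tool", "payload": {
  "rows": [
    {"dx": -0.05,"dy": -0.03,"dz": 0.6,"wx": 0,"wy": -0.04,"wz": -0.06,"hand": 30},
    {"dx": -0.05,"dy": -0.03,"dz": 1.2,"wx": 0,"wy": -0.04,"wz": -0.06,"hand": 30},
    {"dx": -0.05,"dy": -0.03,"dz": 1.8,"wx": 0,"wy": -0.04,"wz": -0.06,"hand": 30},
    {"dx": -0.05,"dy": -0.03,"dz": 2.3,"wx": 0,"wy": -0.04,"wz": -0.06,"hand": 30},
    {"dx": -0.05,"dy": -0.03,"dz": 2.6,"wx": 0,"wy": -0.04,"wz": -0.06,"hand": 30},
    {"dx": -0.05,"dy": -0.03,"dz": 2.7,"wx": 0,"wy": -0.04,"wz": -0.06,"hand": 30},
    {"dx": -0.05,"dy": -0.03,"dz": 2.7,"wx": 0,"wy": -0.04,"wz": -0.06,"hand": 30},
    {"dx": -0.05,"dy": -0.03,"dz": 2.7,"wx": 0,"wy": -0.04,"wz": -0.06,"hand": 30}
  ]
}}

```text
clock: 22.45
eef_pos: [0.4797, 0.3504, 0.0681]
tool_rot: [0.988, -0.153, 0.001, -0.001]
ft_force: [-0.4, 0.4, -1.6]
grip_width: 0.0462
grasp_force: 62.7
```

```bash
cat >> h.py <<'E'
def rk():
    p=bot.get_obs()['eef_pos']-[.6326,.2011,0];u=np.array([.9519,-.3065,0]);v=np.array([.3065,.9519,0])
    print('rack u,v,z mm',(p@u*1e3).round(1),(p@v*1e3).round(1),(p[2]*1e3).round(1),'f along u,v,z',(bot.get_obs()['ft_force']@np.c_[u,v,[0,0,1]]).round(1))
E
python3 - <<'E'
from h import *
chk();rk();go((.4785,.3489,.0655),-17.7)
E
```

```text
p [0.47965061 0.35042413 0.06813216] f [-0.4  0.4 -1.6] u [ 0.953 -0.303  0.001]
side cap pred [368.1 328. ] seen n 379 369.4 329.3 (np.int64(360), np.int64(378), np.int64(317), np.int64(341))
side band pred [309.5 318.2] seen n 91 302.7 322.5 (np.int64(295), np.int64(311), np.int64(308), np.int64(331))
top cap pred [154.8 281.8] seen n 64 157.6 287.1 (np.int64(151), np.int64(163), np.int64(284), np.int64(290))
top band pred [172.8 231.7] seen n 2 178.5 234.5 (np.int64(177), np.int64(180), np.int64(234), np.int64(235))
rack u,v,z mm -191.3 95.6 68.3 f along u,v,z [-0.4 -0.1 -1.3]
d [-0.01  0.04  0.05] w [-0.04 -0.02  0.02] | yaw -17.6 j [  36.   31.   -1.   58.    0. -126.] z [ 0.003  0.003 -1.   ]
```

Call:
{"api": "drive_tool", "payload": {
  "rows": [
    {"dx": 0,"dy": 0.04,"dz": 0.05,"wx": -0.04,"wy": -0.02,"wz": 0.02,"hand": 30},
    {"dx": 0,"dy": 0.04,"dz": 0.05,"wx": -0.04,"wy": -0.02,"wz": 0.02,"hand": 30},
    {"dx": 0.3,"dy": 0.04,"dz": 0.05,"wx": -0.04,"wy": -0.02,"wz": 0.02,"hand": 30},
    {"dx": 0.5,"dy": 0.04,"dz": 0.05,"wx": -0.04,"wy": -0.02,"wz": 0.02,"hand": 30},
    {"dx": 0.65,"dy": 0.04,"dz": 0.05,"wx": -0.04,"wy": -0.02,"wz": 0.02,"hand": 30},
    {"dx": 0.8,"dy": 0.04,"dz": 0.05,"wx": -0.04,"wy": -0.02,"wz": 0.02,"hand": 30}
  ]
}}

```text
clock: 23.15
eef_pos: [0.5174, 0.3358, 0.0641]
tool_rot: [0.988, -0.154, -0.001, 0.001]
ft_force: [-0.6, 0.3, -0.8]
grip_width: 0.0458
grasp_force: 62.7
```

```bash
python3 -c "
from h import *
rk();chk();go((.4785,.3489,.0655),-17.7)"
```

```text
rack u,v,z mm -150.9 93.0 64.1 f along u,v,z [-0.7  0.1 -0.8]
p [0.51744873 0.3358241  0.06405895] f [-0.6  0.3 -0.8] u [ 0.953 -0.304 -0.002]
side cap pred [348.6 325.8] seen n 371 349.8 327.1 (np.int64(341), np.int64(359), np.int64(315), np.int64(338))
side band pred [291.7 316.3] seen n 37 289.9 316.9 (np.int64(288), np.int64(293), np.int64(306), np.int64(327))
top cap pred [162.3 265.6] seen n 77 164.9 269.5 (np.int64(157), np.int64(171), np.int64(266), np.int64(273))
top band pred [180.3 216. ] seen n 3 180.7 216.0 (np.int64(175), np.int64(189), np.int64(214), np.int64(219))
d [-0.83 -0.01 -0.03] w [ 0.02  0.01 -0.02] | yaw -17.8 j [  33.   34.    4.   60.   -0. -129.] z [-0.001 -0.001 -1.   ]
```

Call:
{"api": "drive_tool", "payload": {
  "rows": [
    {"dx": 0.3,"dy": 0,"dz": -0.02,"wx": 0,"wy": 0,"wz": 0,"hand": 30},
    {"dx": 0.6,"dy": 0,"dz": -0.02,"wx": 0,"wy": 0,"wz": 0,"hand": 30},
    {"dx": 0.9,"dy": 0,"dz": -0.02,"wx": 0,"wy": 0,"wz": 0,"hand": 30},
    {"dx": 1.15,"dy": 0,"dz": -0.02,"wx": 0,"wy": 0,"wz": 0,"hand": 30},
    {"dx": 1.35,"dy": 0,"dz": -0.02,"wx": 0,"wy": 0,"wz": 0,"hand": 30},
    {"dx": 1.45,"dy": 0,"dz": -0.02,"wx": 0,"wy": 0,"wz": 0,"hand": 30}
  ]
}}

```text
clock: 23.85
eef_pos: [0.5863, 0.3137, 0.0648]
tool_rot: [0.988, -0.154, -0.001, 0.001]
ft_force: [-0.4, 0.9, -2.1]
grip_width: 0.0464
grasp_force: 62.7
```

```bash
python3 -c "
from h import *
rk();chk()"
```

```text
rack u,v,z mm -78.6 93.0 64.8 f along u,v,z [-0.7  0.7 -2.1]
p [0.58627847 0.31374636 0.06476145] f [-0.4  0.9 -2.1] u [ 0.953 -0.304 -0.002]
side cap pred [314.6 319.7] seen n 375 315.6 320.8 (np.int64(306), np.int64(325), np.int64(309), np.int64(332))
side band pred [259.8 310.6] seen n 0   
top cap pred [172.9 236.2] seen n 111 173.7 239.2 (np.int64(164), np.int64(181), np.int64(235), np.int64(244))
top band pred [190.7 187.1] seen n 0
```

Call:
{"api": "drive_tool", "payload": {
  "rows": [
    {"dx": 0.06,"dy": 0,"dz": 0,"wx": 0,"wy": 0,"wz": 0,"hand": 30},
    {"dx": 0.12,"dy": 0,"dz": 0,"wx": 0,"wy": 0,"wz": 0,"hand": 30},
    {"dx": 0.18,"dy": 0,"dz": 0,"wx": 0,"wy": 0,"wz": 0,"hand": 30}
  ]
}}

```text
clock: 24.25
eef_pos: [0.594, 0.3116, 0.065]
tool_rot: [0.988, -0.153, -0.001, 0.001]
ft_force: [0.3, 0.5, -1.5]
grip_width: 0.0461
grasp_force: 62.7
```

Call:
{"api": "drive_tool", "payload": {
  "rows": [
    {"dx": 0.04,"dy": 0,"dz": 0,"wx": 0,"wy": 0,"wz": 0,"hand": 30},
    {"dx": 0.06,"dy": 0,"dz": 0,"wx": 0,"wy": 0,"wz": 0,"hand": 30}
  ]
}}

```text
clock: 24.45
eef_pos: [0.5971, 0.3105, 0.065]
tool_rot: [0.988, -0.154, -0.001, 0.001]
ft_force: [-1.0, 0.5, -1.7]
grip_width: 0.0457
grasp_force: 62.7
```

```bash
python3 -c "
from h import *
rk()"
```

```text
rack u,v,z mm -67.3 93.2 65.0 f along u,v,z [-1.1  0.1 -1.7]
```

Call:
{"api": "drive_tool", "payload": {
  "rows": [
    {"dx": 0.03,"dy": 0,"dz": 0,"wx": 0,"wy": 0,"wz": 0,"hand": 30},
    {"dx": 0.06,"dy": 0,"dz": 0,"wx": 0,"wy": 0,"wz": 0,"hand": 30}
  ]
}}

```text
clock: 24.65
eef_pos: [0.5992, 0.3097, 0.0647]
tool_rot: [0.988, -0.154, -0.002, 0.001]
ft_force: [-4.9, 2.4, -1.1]
grip_width: 0.0457
grasp_force: 62.7
```

```bash
python3 -c "
from h import *
rk()"
```

```text
rack u,v,z mm -65.1 93.1 64.7 f along u,v,z [-5.4  0.8 -1.1]
```

Call:
{"api": "drive_tool", "payload": {
  "rows": [
    {"dx": 0.03,"dy": 0,"dz": 0,"wx": 0,"wy": 0,"wz": 0,"hand": 30},
    {"dx": 0.03,"dy": 0,"dz": 0.02,"wx": 0,"wy": 0,"wz": 0,"hand": 30},
    {"dx": 0.03,"dy": 0,"dz": 0.04,"wx": 0,"wy": 0,"wz": 0,"hand": 30}
  ]
}}

```text
clock: 24.95
eef_pos: [0.5992, 0.3096, 0.0642]
tool_rot: [0.988, -0.153, -0.003, 0.001]
ft_force: [-8.6, -1.6, 11.6]
grip_width: 0.0459
grasp_force: 63.7
```

```bash
python3 -c "
from h import *
rk();chk()"
```

```text
rack u,v,z mm -65.1 93.1 64.2 f along u,v,z [-7.6 -4.2 11.6]
p [0.5991876  0.30962636 0.06420067] f [-8.6 -1.6 11.6] u [ 0.953 -0.303 -0.005]
side cap pred [308.4 318.9] seen n 382 309.4 319.9 (np.int64(300), np.int64(319), np.int64(308), np.int64(331))
side band pred [254.  310.1] seen n 0   
top cap pred [174.9 230.8] seen n 119 175.4 233.7 (np.int64(165), np.int64(184), np.int64(229), np.int64(239))
top band pred [192.7 181.8] seen n 0
```

Call:
{"api": "drive_tool", "payload": {
  "rows": [
    {"dx": 0,"dy": 0,"dz": 0,"wx": 0,"wy": 0,"wz": 0,"hand": 56},
    {"dx": -0.04,"dy": 0,"dz": 0,"wx": 0,"wy": 0,"wz": 0,"hand": 62},
    {"dx": -0.04,"dy": 0,"dz": 0,"wx": 0,"wy": 0,"wz": 0,"hand": 62},
    {"dx": -0.04,"dy": 0,"dz": 0,"wx": 0,"wy": 0,"wz": 0,"hand": 62},
    {"dx": -0.04,"dy": 0,"dz": -0.4,"wx": 0,"wy": 0,"wz": 0,"hand": 62},
    {"dx": -0.04,"dy": 0,"dz": -1.0,"wx": 0,"wy": 0,"wz": 0,"hand": 62},
    {"dx": -0.04,"dy": 0,"dz": -1.6,"wx": 0,"wy": 0,"wz": 0,"hand": 40},
    {"dx": -0.6,"dy": 0,"dz": -1.6,"wx": 0,"wy": 0,"wz": 0,"hand": 10},
    {"dx": -1.4,"dy": 0,"dz": -1.6,"wx": 0,"wy": 0,"wz": 0,"hand": 0},
    {"dx": -1.6,"dy": 0,"dz": -1.6,"wx": 0,"wy": 0,"wz": 0,"hand": 0},
    {"dx": -1.6,"dy": 0,"dz": -1.6,"wx": 0,"wy": 0,"wz": 0,"hand": 0}
  ]
}}

```text
clock: 26.15
eef_pos: [0.5241, 0.3341, 0.1434]
tool_rot: [0.988, -0.153, -0.001, 0.001]
ft_force: [0.8, 0.2, -0.3]
grip_width: -0.0002
grasp_force: 0.0
```

```bash
python3 - <<'E'
from h import *
rk()
for c in ('side','top'):
    bot.camera(c)
    for n in ('bottle','bottle_cream','bottle_black','thermos','glass'):
        d=bot.outline_of(c,n);print(n,c,[(np.round(e['extent'],1).tolist(),round(e['score'],2)) for e in d[:2]])
u=np.array([.9519,-.3065]);v=np.array([.3065,.9519]);o=np.array([.6326,.2011])
p=o-.142*u+.093*v
go((*p,.064),-17.85)
E
```

```text
rack u,v,z mm -144.1 93.4 143.4 f along u,v,z [ 0.7  0.5 -0.3]
bottle side [([300.2, 317.8, 42.2, 27.2], 0.75)]
bottle_cream side [([314.4, 295.4, 37.1, 25.4], 0.69)]
bottle_black side [([327.2, 279.1, 35.9, 18.3], 0.61)]
thermos side [([314.9, 212.4, 18.5, 80.5], 0.65)]
glass side [([412.3, 319.0, 33.8, 56.3], 0.91)]
bottle top [([178.7, 226.9, 27.8, 28.4], 0.83)]
bottle_cream top [([213.9, 237.2, 28.9, 28.7], 0.92)]
bottle_black top [([251.4, 251.9, 28.5, 33.9], 0.8)]
thermos top [([341.9, 242.3, 39.2, 45.7], 0.61)]
glass top [([181.7, 323.2, 38.2, 35.7], 0.93), ([224.1, 205.8, 133.6, 83.0], 0.64)]
d [ 0.01 -0.    1.58] w [0.03 0.02 0.03] | yaw -17.7 j [  32.   31.   11.   70.    0. -130.] z [-0.003 -0.002 -1.   ]
```

The bottle's extents match those of the original home pose. I'll finish with a gentle push on the cap with the fingers closed, to be sure it's fully home.

Call:
{"api": "drive_tool", "payload": {
  "rows": [
    {"dx": -0.1,"dy": 0,"dz": 0.5,"wx": 0,"wy": 0,"wz": 0,"hand": 0},
    {"dx": -0.1,"dy": 0,"dz": 1.0,"wx": 0,"wy": 0,"wz": 0,"hand": 0},
    {"dx": -0.1,"dy": 0,"dz": 1.4,"wx": 0,"wy": 0,"wz": 0,"hand": 0},
    {"dx": -0.1,"dy": 0,"dz": 1.5,"wx": 0,"wy": 0,"wz": 0,"hand": 0},
    {"dx": 0.1,"dy": 0,"dz": 1.5,"wx": 0,"wy": 0,"wz": 0,"hand": 0},
    {"dx": 0.3,"dy": 0,"dz": 1.5,"wx": 0,"wy": 0,"wz": 0,"hand": 0},
    {"dx": 0.42,"dy": 0,"dz": 1.5,"wx": 0,"wy": 0,"wz": 0,"hand": 0},
    {"dx": 0.5,"dy": 0,"dz": 1.5,"wx": 0,"wy": 0,"wz": 0,"hand": 0}
  ]
}}

```text
clock: 27.55
eef_pos: [0.5508, 0.3258, 0.0693]
tool_rot: [0.988, -0.154, 0.0, 0.0]
ft_force: [-0.3, 0.2, -0.9]
grip_width: -0.0003
grasp_force: 0.1
```

Call:
{"api": "drive_tool", "payload": {
  "rows": [
    {"dx": 0.03,"dy": 0,"dz": 0,"wx": 0,"wy": 0,"wz": 0,"hand": 0},
    {"dx": 0.06,"dy": 0,"dz": 0,"wx": 0,"wy": 0,"wz": 0,"hand": 0}
  ]
}}

```text
clock: 27.75
eef_pos: [0.5507, 0.3255, 0.0686]
tool_rot: [0.988, -0.153, -0.002, 0.0]
ft_force: [-7.0, 2.6, 5.9]
grip_width: -0.0
grasp_force: 3.7
```

```bash
python3 -c "
from h import *
rk()"
```

```text
rack u,v,z mm -116.1 93.3 68.6 f along u,v,z [-7.4  0.3  5.9]
```

Call:
{"api": "drive_tool", "payload": {
  "rows": [
    {"dx": -0.3,"dy": 0,"dz": 0,"wx": 0,"wy": 0,"wz": 0,"hand": 0},
    {"dx": -0.7,"dy": 0,"dz": -0.2,"wx": 0,"wy": 0,"wz": 0,"hand": 0},
    {"dx": -0.9,"dy": 0,"dz": -1.0,"wx": 0,"wy": 0,"wz": 0,"hand": 0},
    {"dx": -0.9,"dy": 0,"dz": -1.9,"wx": 0,"wy": 0,"wz": 0,"hand": 0},
    {"dx": -0.9,"dy": 0,"dz": -2.5,"wx": 0,"wy": 0,"wz": 0,"hand": 0},
    {"dx": -0.9,"dy": 0,"dz": -2.5,"wx": 0,"wy": 0,"wz": 0,"hand": 0},
    {"dx": -0.9,"dy": 0,"dz": -2.5,"wx": 0,"wy": 0,"wz": 0,"hand": 0}
  ]
}}

```text
clock: 28.45
eef_pos: [0.5097, 0.3391, 0.1942]
tool_rot: [0.988, -0.154, 0.0, 0.0]
ft_force: [0.3, 0.3, -1.7]
grip_width: 0.0002
grasp_force: 0.0
```

```bash
python3 - <<'E'
from h import *
rk()
for c in ('side','top'):
    bot.camera(c);d=bot.outline_of(c,'bottle');print(c,[(np.round(e['extent'],1).tolist(),round(e['score'],2)) for e in d[:1]])
print(bot.job_done())
E
```

```text
rack u,v,z mm -159.3 93.6 194.2 f along u,v,z [ 0.2  0.4 -1.7]
side [([299.0, 317.7, 45.3, 27.8], 0.84)]
top [([180.3, 224.8, 28.7, 30.4], 0.65)]
the job is handed in; nothing more can be done
None
```

The orange-capped bottle is back in its own bay, cap outwards and pushed home against the back wall, after being snapped into the clip and regripped by its cap end; the job was handed in at about 28.5 s with no verdict returned, the other items still measured in place, and I viewed 11 pictures, one over the limit of 10.

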